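Weigh out the front row of beads

TASK

Stand the empty weighing cup in the middle of the scale's plate and let go of it. Then take the counting tray by its handle and tip it over the cup, from close above the rim, so that only the front row of three beads rolls gently off into the cup and the other two rows stay in place; then set the tray down flat in the middle of its mat and let go, without touching any bead with the gripper or shifting the hammer, the file or the tweezers at any time.

Things in the scene. Friction and masses are not known exactly. Their poses are not given: they have to be found in the camera images.
- tray: wooden counting tray, 0.14 to 0.22 kg empty, on the mat, with nine beads in three rows of three. Origin on its underside, z up, front (where beads leave) to its -x, handle to +x. Pan 83 x 86 mm (x -95 to -12, y +-43 mm), floor 5 mm thick, side walls 22 mm, rear wall 27 mm high from the underside. Row centres at x -85 (front), -58, -31 mm; bead centres 17 mm up
- tray_lip (a point): middle of the tray's front edge, on top of its lip (tray x -95, z 7 mm). The lip is only 2 mm above the tray's floor; the two rows behind lie behind ribs 7 mm above it. Tilted nose down slowly, the front row rolls off over the lip at about 34 degrees; the other rows stay behind their ribs up to about 60: tip to about 45. Axes as the tray's
- tray_grip (a point): middle of the tray's handle, a good place to grip (tray x 30, z 33 mm). The handle is a straight wooden bar along the tray's x, 14 mm wide (y), 22 mm tall (z 22 to 44 mm), from tray x 0 to 70 mm. Axes as the tray's
- mat: thin black mat on which the tray starts, 210 x 110 mm (x, y), 3 mm thick, fixed; origin at the centre of its underside on the bench; it lies the same way round as the tray, within about 7 degrees
- cup: empty steel weighing cup, 0.12 to 0.20 kg, standing on the bench: round, 120 mm across the rim, 84 mm across the foot, 50 mm high, wall 3 mm, inner floor 4 mm up. Origin at the centre of its underside, z up. Flat bar handle to its own -x
- cup_grip (a point): middle of the cup handle, a good place to grip (cup x -97, z 40 mm): a level bar 12 mm wide (y), 10 mm tall (z 35 to 45 mm), from the rim to cup x -130 mm. Axes as the cup's
- scale_plate (a point): centre of the top of the bench scale's steel weighing plate, 36 mm above the bench; the plate is 124 x 126 mm (x, y), z up. The scale is a fixed grey box 170 x 136 mm whose centre lies 20 mm from this point towards its own -x (the side with the display, which is lower than the plate)
- bead_front1: the left (+y of the tray) bead of the front row: polished white stone ball 24 mm in diameter, 19 g; origin at its centre (it rolls, so its axes mean nothing)
- bead_front2: the middle bead of the front row: polished white stone ball 24 mm in diameter, 19 g; origin at its centre (it rolls, so its axes mean nothing)
- bead_front3: the right (-y of the tray) bead of the front row: polished white stone ball 24 mm in diameter, 19 g; origin at its centre (it rolls, so its axes mean nothing)
- bead_middle1: the left (+y of the tray) bead of the middle row: polished white stone ball 24 mm in diameter, 19 g; origin at its centre (it rolls, so its axes mean nothing)
- bead_middle2: the middle bead of the middle row: polished white stone ball 24 mm in diameter, 19 g; origin at its centre (it rolls, so its axes mean nothing)
- bead_middle3: the right (-y of the tray) bead of the middle row: polished white stone ball 24 mm in diameter, 19 g; origin at its centre (it rolls, so its axes mean nothing)
- bead_rear1: the left (+y of the tray) bead of the rear row: polished white stone ball 24 mm in diameter, 19 g; origin at its centre (it rolls, so its axes mean nothing)
- bead_rear2: the middle bead of the rear row: polished white stone ball 24 mm in diameter, 19 g; origin at its centre (it rolls, so its axes mean nothing)
- bead_rear3: the right (-y of the tray) bead of the rear row: polished white stone ball 24 mm in diameter, 19 g; origin at its centre (it rolls, so its axes mean nothing)
- ball_vise: bystander, fixed: engraver's ball vise, round, 92 mm across, 98 mm high (screws to 104 mm); origin under its centre
- burr_block: bystander, fixed: wooden block 50 x 110 mm (x, y) with burrs standing in it up to 95 mm high; origin under its centre
- graver_stand: bystander, fixed: round wooden puck 72 mm across with gravers standing in it, 125 mm high; origin under its centre
- file: bystander, loose: hand file with a wooden handle lying along its x, 143 mm long, 18 mm wide, 18 mm high; origin on the bench under its middle
- tweezers: bystander, loose: steel tweezers lying along their x, 138 mm long, 22 mm wide, 10 mm high; origin on the bench under their middle
- hammer: bystander, loose: chasing hammer lying along its x, 225 mm long, head at +x 75 mm across, 27 mm high; origin on the bench under its middle
Things that resemble listed ones, but are neither listed nor needed, are in the scene too. Leave any purple look-alike of the tray alone.

How it is judged:
By the outcome, as a careful person would: the job done as asked, in the order asked, and still so for the second after the job is handed in, with the robot touching nothing.
It also fails if it takes over 72 s, if anything falls off the work surface, if the arm or the gripper's body presses on something with over 40 N, if the wrist force passes 120 N, or if a joint passes its speed limit or range.

ROBOT

A 6-joint arm with a two-finger parallel gripper is mounted at the origin on the work surface. World frame = base frame: x ahead of the robot, y to its left, z up, the work surface at z = 0. Lengths are in mm, angles in degrees, forces in N, time in s.
With the tool pointing down it reaches from about 350 to 850 mm from the base axis. Payload 8.1 kg.
Tool frame: the origin (TCP) lies midway between the tips of the shut fingers; the grasp point (between the pads) lies 19 mm behind it; z points along the fingers, y is the line along which they close (so a half turn about z gives the same grasp; the last joint's range is limited). The gripper opens to 85 mm and grips with 20 to 120 N. Pads are 22 mm wide; open, the fingers measure 114 mm over their backs; the gripper's body (76 mm by 85 mm) begins 54 mm behind the grasp point. The pads swing forward as they close: fully open they stand 13 mm farther back than shut.
Start: joints at [-77.028, 7.471, 85.268, -0, 87.261, -4.893], TCP at [184.084, -571.068, 231.292] pointing down, gripper open.
Joint ranges: [-169.43, 169.43], [-51.17, 129.36], [1.28, 143.12], [-76.62, 256.62], [0, 156.53], [-152.29, 152.29]. Speed limits (degrees/s): [136.94, 136.94, 159.86, 180, 180, 180].

INTERFACE

Orientations are given as [roll, pitch, yaw] about the fixed x, y, z axes, in that order (R = Rz(yaw) Ry(pitch) Rx(roll)).
In Python, from bench import sense, snapshot, camera_params, hand_in, masks_of, pinpoint gives the robot as it stands.
- The arm moves only by the tool step_arm, never from a script. Its argument "targets" is a list of rows, each an object with "angular": the turn, a rotation vector about the tool's x, y, z scaled (see below), a list of three; "dp": the shift along the tool's x, y, z scaled (see below), a list of three; "fingers": the closure, from 0 (fully open) to 1 (shut). A call has exactly 8 rows; each row is the pose to reach, as a shift and turn from the pose commanded when the call began, along the tool's axes at that moment, turning the shorter way round; what a row does not reach only later rows make up. The controller multiplies each number of a shift by 0.2 m and each number of a turn by 180 degrees. A row lasts 1/8 s, in which the tool goes at most 62.5 mm and 10.7 degrees, less where a joint would pass 70% of its speed; a pose out of reach is approached as far as the arm can. A call with a number of a shift or a turn outside -1 to 1 is refused whole. A call with a gripper value outside its range is refused whole. The fingers move at their own pace and stop on an object; "newtons" is the grip in N (left out, the last holds). Time passes only in rows, so rows that repeat a pose let the fingers close, or fill a call up. It gives the time, the measured TCP pose, the force, the opening and the grip force at its end, in the units of the state.
- sense(): the state, without advancing time (a new reading comes with each control period).
- snapshot(name): name is "scene" or "side" or "wrist"; returns the picture (420x560x3 uint8, blue, green, red); there is no depth.
- camera_params(name): a dict with "vfov" (degrees; the focal length in pixels is half the picture's height over the tangent of half this angle, whatever the lens; pixels are square), "cx", "cy" (the principal point, pixels), "D" ([k1, k2, p1, p2, k3] as OpenCV has them; the pictures are not rectified), "R" (3x3) and "t" (3): a world point X has camera coordinates R X + t. Camera axes: x right, y down, z forward; pixel columns grow to the right and rows downward; lengths in mm; the calibration is good to about 2 mm. A picture is of the moment at which its call begins: read the wrist's pose just before it. camera_params takes no time and is no camera call; for the wrist camera it gives the pose at the moment of the call.
- hand_in(): hands the job in; it is judged then, once.
Trained networks look in the newest picture that a camera, given by its name, has taken for a name from the list of things; names that differ only in an ending like _2 or _b are one class to them, and where a whole thing is asked for, a point or a joint stands for the part that bears it (a point fixed in the world has none). Each returns a list of dicts, best first, with "conf" (0 to 1); they miss things now and then, are a little off and sometimes report something else, mostly with a low value. They report only what shows in the picture. A call takes as long as a camera call. They do not tell look-alikes from the thing itself.
- masks_of(camera, label): "pixels" (420x560 bool, what is visible of it) and "at" ([column, row] in pixels, amid what is visible of it).
- pinpoint(camera, label): "at" ([column, row] in pixels: a listed point, or the origin of a listed thing).
The state is a dict: "time": time; "joint_pos": joint angles; "qd": joint speeds; "joint_efforts": joint torques, N m; "tool_pos": TCP position; "tcp_rot": TCP orientation; "ft_force": force on the tool from outside, world axes, zero at the start; "wrist_torque": the same for the moment, N m; "finger_gap": finger opening in mm; "grip_force": force on a finger pad.
Only numpy, scipy, OpenCV 4.12 (cv2) and the standard library are available. Lean on these libraries where they do the work, as an engineer would, in place of code of your own. Each camera call takes 0.05 s, during which the arm holds its last target. There are 200 camera calls.

## Working session

There is one attempt and no reset: what is moved stays moved. The work goes in short steps, Python scripts to look and compute and a tool call to move; the robot and the scene stay as the last step left them, time stands still between calls to the robot, and variables do not carry over. Pictures are saved under pics/ and viewed, at most 13 in all, crops included, and the job is handed in when it is done.

Besides the shell and the picture viewer there is one more tool, called as name(argument=value, ...), one argument or row to a line, values as JSON. step_arm: Moves the arm, as the interface text tells. Its arguments: {"type":"object","properties":{"targets":{"type":"array","items":{"type":"object","properties":{"angular":{"type":"array","items":{"type":"number","minimum":-1,"maximum":1}},"dp":{"type":"array","items":{"type":"number","minimum":-1,"maximum":1}},"fingers":{"type":"number"}}}},"newtons":{"type":"number"}},"required":["targets"]}

```bash
mkdir -p pics
python3 - <<'E'
from bench import *
import cv2,numpy as np
s=sense();print(s)
for n in("scene","side"):
    im=snapshot(n);cv2.imwrite(f"pics/{n}0.png",im)
    p=camera_params(n);print(n,p)
    for l in("tray_lip","tray_grip","tray","mat","cup","cup_grip","scale_plate","hammer","file","tweezers","ball_vise","burr_block","graver_stand","bead_front2"):
        print(l,[(np.round(d["at"]),round(d["conf"],2)) for d in pinpoint(n,l)[:3]])
E
```

```text
{'time': 0.0, 'joint_pos': array([-7.70293922e+01,  7.51531865e+00,  8.53300212e+01,  1.60606921e-03,
        8.72614138e+01, -4.89233168e+00]), 'qd': array([-0.07223639, -0.05593279, -0.05957448, -0.0159286 , -0.01259533,
        0.09228006]), 'joint_efforts': array([ 2.23860967e-03, -5.69397104e+01, -5.00547373e+01,  1.38757755e-04,
        1.47370639e-02,  3.42044098e-05]), 'tool_pos': array([ 183.95825511, -570.52231557,  230.23512748]), 'tcp_rot': array([-1.79893772e+02, -1.07025694e-02,  1.78628513e+01]), 'ft_force': array([ 0.75666443,  0.5859747 , -0.70194649]), 'wrist_torque': array([ 0.02127975, -0.00867639, -0.04609607]), 'grip_force': 0.0, 'finger_gap': 85.03905921089942}
scene {'vfov': 48.87843899820342, 'cx': 277.9522404154186, 'cy': 209.36224300746784, 'D': array([-0.02072109,  0.        ,  0.        ,  0.        ,  0.        ]), 'R': array([[ 0.34068631,  0.94004035, -0.01603018],
       [ 0.58651652, -0.22582723, -0.77781774],
       [-0.73480011,  0.2555899 , -0.62828544]]), 't': array([-160.62136985, -233.97470876, 1922.82719978])}
tray_lip [(array([132., 217.]), 0
[... 1351 characters left out ...]
, 317.]), 0.7)]
mat [(array([323., 316.]), 0.79)]
cup [(array([332., 232.]), 0.7)]
cup_grip [(array([294., 216.]), 0.59)]
scale_plate [(array([256., 175.]), 0.88), (array([296., 167.]), 0.72), (array([308., 310.]), 0.34)]
hammer [(array([295., 164.]), 0.75), (array([255., 172.]), 0.69), (array([308., 342.]), 0.38)]
file [(array([249., 213.]), 0.56), (array([320., 332.]), 0.32), (array([413., 345.]), 0.3)]
tweezers [(array([268., 267.]), 0.67), (array([390., 266.]), 0.31)]
ball_vise [(array([329., 194.]), 0.63)]
burr_block [(array([388., 263.]), 0.73)]
graver_stand [(array([413., 345.]), 0.97)]
bead_front2 [(array([301., 330.]), 0.52), (array([292., 323.]), 0.45), (array([308., 342.]), 0.43)]
```

View pics/scene0.png

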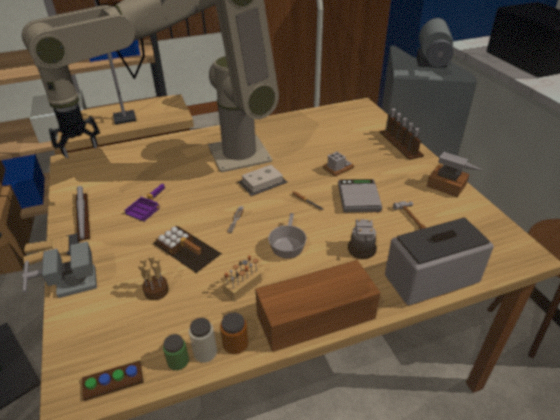

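View pics/side0.png

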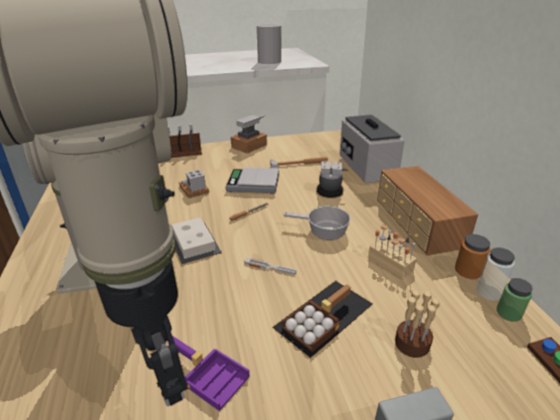

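```bash
cat > h.py <<'E'
from bench import *
import cv2,numpy as np
from scipy.spatial.transform import Rotation as Ro
def K(p):
    f=210/np.tan(np.radians(p["vfov"]/2));return np.array([[f,0,p["cx"]],[0,f,p["cy"]],[0,0,1]])
def ray(p,px,z):
    u=cv2.undistortPoints(np.array([[px]],float),K(p),p["D"])[0,0]
    d=p["R"].T@np.r_[u,1];c=-p["R"].T@p["t"]
    return c+d*(z-c[2])/d[2]
def proj(p,X):
    return cv2.projectPoints(np.array(X,float).reshape(-1,3),cv2.Rodrigues(p["R"])[0],p["t"],K(p),p["D"])[0][:,0]
def tri(pa,a,pb,b):
    ua=cv2.undistortPoints(np.array([[a]],float),K(pa),pa["D"])[0,0];ub=cv2.undistortPoints(np.array([[b]],float),K(pb),pb["D"])[0,0]
    X=cv2.triangulatePoints(np.c_[pa["R"],pa["t"]],np.c_[pb["R"],pb["t"]],ua.reshape(2,1),ub.reshape(2,1))[:,0]
    return X[:3]/X[3]
def move(goal_pos,goal_R,pos=None,R=None):
    s=sense()
    if pos is None: pos=s["tool_pos"]
    if R is None: R=Ro.from_euler("xyz",s["tcp_rot"],degrees=True)
    return R.inv().apply(np.array(goal_pos)-pos)/200,(R.inv()*goal_R).as_rotvec(degrees=True)/180
def down(yaw): return Ro.from_euler("xyz",[180,0,yaw],degrees=True)
E
python3 - <<'E'
from h import *
S=camera_params("scene");D=camera_params("side")
np.set_printoptions(precision=1,suppress=True)
for n,z,a,b in [("lip",10,(166,236),(295,335)),("tgrip",36,(189,245),(337,298)),("tgrip_purple",36,(158,188),(182,352)),("mat",0,(190,248),(323,316)),("cup",0,(285,249),(332,232)),("cgrip",40,(290,218),(294,216)),("plate",36,(359,195),(256,175)),("hammer",0,(416,224),(295,164)),("file",0,(295,221),(249,213)),("tw",0,(236,223),(268,267)),("vise",0,(360,248),(329,194)),("burr",0,(246,287),(388,263)),("grav",0,(158,290),(413,345))]:
    print(n,ray(S,a,z),ray(D,b,z),tri(S,a,D,b))
E
```

```text
lip [ 418.2 -371.3   10. ] [ 412.4 -362.4   10. ] [ 413.8 -367.9   10.4]
tgrip [ 516.5 -311.1   36. ] [ 521.9 -308.1   36. ] [ 520.4 -311.4   39.5]
tgrip_purple [ 176.7 -356.9   36. ] [ 187.7 -373.1   36. ] [ 183.6 -362.4   33.7]
mat [ 491.9 -307.9    0. ] [ 488.4 -318.5    0. ] [ 489.6 -310.1   -5.2]
cup [604.8 -24.4   0. ] [619.1 -21.9   0. ] [614.7 -29.1   7.8]
cgrip [511.7  28.5  40. ] [519.7  26.9  40. ] [518.   25.2  43.4]
plate [476.8 302.5  36. ] [466.4 317.8  36. ] [467.7 309.4  34.5]
hammer [649.1 431.1   0. ] [642.  442.3   0. ] [642.8 437.1  -1.7]
file [488.2  55.9   0. ] [407.8 138.3   0. ] [427.5  96.3 -14. ]
tw [ 426.  -135.7   -0. ] [ 408.4 -127.2    0. ] [ 411.8 -129.1   -5.9]
vise [685.8 200.2   0. ] [687.  188.4   0. ] [688.3 197.4  -1.5]
burr [ 713.9 -187.3    0. ] [ 709.6 -188.9    0. ] [ 711.4 -186.5   -2.6]
grav [ 634.2 -431.6    0. ] [ 638.7 -440.     0. ] [ 637.9 -435.5    0.1]
```

The views show the real tray, with white beads on the black mat, at scene pixel (182,243). The cup is at (287,243), the scale at (359,195), and the purple look-alike at (145,205). The triangulated positions match the sizes given: lip to grip 120 mm, cup to its grip about 108 mm. I'll move above the cup handle first.

```bash
cat >> h.py <<'E'
def plan(goals,start=None):
    """goals: list of (pos,R), one per call; prints rounded targets chained"""
    s=sense();pos,R=start or (s["tool_pos"],Ro.from_euler("xyz",s["tcp_rot"],degrees=True))
    for gp,gR in goals:
        dp,an=move(gp,gR,pos,R);dp=np.round(dp,3);an=np.round(an,3)
        print("dp",dp.tolist(),"ang",an.tolist())
        pos=pos+R.apply(dp*200);R=R*Ro.from_rotvec(an*180,degrees=True)
E
python3 - <<'E'
from h import *
p=camera_params("wrist");s=sense()
R=Ro.from_euler("xyz",s["tcp_rot"],degrees=True)
print("cam in tool",R.inv().apply(-p["R"].T@p["t"]-s["tool_pos"]),"cam axes in tool\n",(R.inv().as_matrix()@p["R"].T).round(2),p["vfov"],p["cx"],p["cy"])
g=np.array([515,28,225]);a=s["tool_pos"]
plan([(a+(g-a)*f,down(17.9+133*f)) for f in(.27,.54,.81,1)])
E
```

```text
cam in tool [  64.73584113   -0.44796288 -142.49458613] cam axes in tool
 [[ 0.   -0.97 -0.26]
 [ 1.    0.   -0.  ]
 [ 0.   -0.26  0.97]] 68.77625080779407 283.8332182124721 210.4218141279065
dp [0.673, -0.633, 0.008] ang [0.0, 0.0, -0.2]
dp [0.917, -0.116, 0.009] ang [-0.0, 0.0, -0.199]
dp [0.811, 0.442, 0.008] ang [-0.0, 0.0, -0.2]
dp [0.278, 0.587, 0.006] ang [-0.0, 0.0, -0.14]
```

step_arm(
  targets=[
    {"dp": [0.673, -0.633, 0.008], "angular": [0, 0, -0.2], "fingers": 0},
    {"dp": [0.673, -0.633, 0.008], "angular": [0, 0, -0.2], "fingers": 0},
    {"dp": [0.673, -0.633, 0.008], "angular": [0, 0, -0.2], "fingers": 0},
    {"dp": [0.673, -0.633, 0.008], "angular": [0, 0, -0.2], "fingers": 0},
    {"dp": [0.673, -0.633, 0.008], "angular": [0, 0, -0.2], "fingers": 0},
    {"dp": [0.673, -0.633, 0.008], "angular": [0, 0, -0.2], "fingers": 0},
    {"dp": [0.673, -0.633, 0.008], "angular": [0, 0, -0.2], "fingers": 0},
    {"dp": [0.673, -0.633, 0.008], "angular": [0, 0, -0.2], "fingers": 0},
  ],
)

```text
time: 2.5
tool_pos: [273.0, -409.7, 229.6]
tcp_rot: [-180.0, -0.0, 53.8]
ft_force: [-0.6, 0.6, 0.7]
finger_gap: 85.5
grip_force: 0.0
```

step_arm(
  targets=[
    {"dp": [0.917, -0.116, 0.009], "angular": [0, 0, -0.2], "fingers": 0},
    {"dp": [0.917, -0.116, 0.009], "angular": [0, 0, -0.2], "fingers": 0},
    {"dp": [0.917, -0.116, 0.009], "angular": [0, 0, -0.2], "fingers": 0},
    {"dp": [0.917, -0.116, 0.009], "angular": [0, 0, -0.2], "fingers": 0},
    {"dp": [0.917, -0.116, 0.009], "angular": [0, 0, -0.2], "fingers": 0},
    {"dp": [0.917, -0.116, 0.009], "angular": [0, 0, -0.2], "fingers": 0},
    {"dp": [0.917, -0.116, 0.009], "angular": [0, 0, -0.2], "fingers": 0},
    {"dp": [0.917, -0.116, 0.009], "angular": [0, 0, -0.2], "fingers": 0},
  ],
)

```text
time: 3.5
tool_pos: [362.5, -248.0, 227.8]
tcp_rot: [-180.0, -0.0, 89.8]
ft_force: [-0.7, 0.3, -0.9]
finger_gap: 85.8
grip_force: 0.0
```

step_arm(
  targets=[
    {"dp": [0.811, 0.442, 0.008], "angular": [0, 0, -0.2], "fingers": 0},
    {"dp": [0.811, 0.442, 0.008], "angular": [0, 0, -0.2], "fingers": 0},
    {"dp": [0.811, 0.442, 0.008], "angular": [0, 0, -0.2], "fingers": 0},
    {"dp": [0.811, 0.442, 0.008], "angular": [0, 0, -0.2], "fingers": 0},
    {"dp": [0.811, 0.442, 0.008], "angular": [0, 0, -0.2], "fingers": 0},
    {"dp": [0.811, 0.442, 0.008], "angular": [0, 0, -0.2], "fingers": 0},
    {"dp": [0.811, 0.442, 0.008], "angular": [0, 0, -0.2], "fingers": 0},
    {"dp": [0.811, 0.442, 0.008], "angular": [0, 0, -0.2], "fingers": 0},
  ],
)

```text
time: 4.5
tool_pos: [451.4, -86.1, 226.3]
tcp_rot: [180.0, 0.0, 125.8]
ft_force: [0.7, 0.2, -0.1]
finger_gap: 85.3
grip_force: 0.0
```

step_arm(
  targets=[
    {"dp": [0.278, 0.587, 0.006], "angular": [0, 0, -0.14], "fingers": 0},
    {"dp": [0.278, 0.587, 0.006], "angular": [0, 0, -0.14], "fingers": 0},
    {"dp": [0.278, 0.587, 0.006], "angular": [0, 0, -0.14], "fingers": 0},
    {"dp": [0.278, 0.587, 0.006], "angular": [0, 0, -0.14], "fingers": 0},
    {"dp": [0.278, 0.587, 0.006], "angular": [0, 0, -0.14], "fingers": 0},
    {"dp": [0.278, 0.587, 0.006], "angular": [0, 0, -0.14], "fingers": 0},
    {"dp": [0.278, 0.587, 0.006], "angular": [0, 0, -0.14], "fingers": 0},
    {"dp": [0.278, 0.587, 0.006], "angular": [0, 0, -0.14], "fingers": 0},
  ],
)

```text
time: 5.5
tool_pos: [514.1, 28.0, 225.2]
tcp_rot: [180.0, 0.0, 151.0]
ft_force: [-0.6, -0.2, 0.1]
finger_gap: 85.7
grip_force: 0.0
```

Run:
```python
from h import *
np.set_printoptions(precision=1,suppress=True)
p=camera_params("wrist");im=snapshot("wrist");
for l,z in(("cup",0),("cup_grip",40)):
    for d in pinpoint("wrist",l)[:2]: print(l,d["at"],d["conf"],ray(p,d["at"],z))
m=masks_of("wrist","cup")[0];M=m["pixels"].astype(np.uint8);print(m["conf"])
c=max(cv2.findContours(M,0,2)[0],key=cv2.contourArea)
cv2.drawContours(im,[c],-1,(0,255,0),1);cv2.imwrite("pics/w1.png",im)
```

```text
cup [288.7, 261.2] 0.77 [605.6 -15.6   0. ]
cup_grip [285.2, 194.7] 0.89 [518.3  27.2  40. ]
0.67
```

View pics/w1.png

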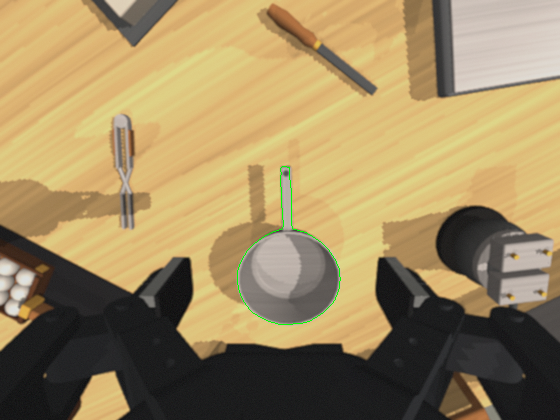

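The wrist view shows the cup rim centred near (289,277) and its handle running up to (285,168). The file, the tweezers and the edge of the scale are clear of it.

Run:
```python
from h import *
from scipy.optimize import least_squares
np.set_printoptions(precision=1,suppress=True)
p=camera_params("wrist");snapshot("wrist");s=sense()
M=masks_of("wrist","cup")[0]["pixels"].astype(np.uint8)
c=max(cv2.findContours(M,0,1)[0],key=cv2.contourArea)[:,0]
rim=c[c[:,1]>240]; W=np.array([ray(p,q,50)[:2] for q in rim])
r=least_squares(lambda v:np.hypot(W[:,0]-v[0],W[:,1]-v[1])-v[2],[610,-25,60],loss="soft_l1").x
h=c[c[:,1]<222]; H=np.array([ray(p,q,45)[:2] for q in h]);hc=H.mean(0)
print("rim",r,"handle c",hc,"dist",np.hypot(*(hc-r[:2])))
lo=H[np.argsort(np.hypot(*(H-r[:2]).T))]
print("end",lo[-6:].mean(0),np.hypot(*(lo[-6:].mean(0)-r[:2])))
d=(hc-r[:2]);yaw=np.degrees(np.arctan2(d[1],d[0]));g=r[:2]+97*d/np.hypot(*d)
print("yaw",yaw,"grip",g)
plan([(np.r_[g,80],down(yaw)),(np.r_[g,21],down(yaw))])
```

```text
rim [605.4 -17.3  59.1] handle c [515.3  29.8] dist 101.63198348636034
end [490.6  43.3] 129.82612559181592
yaw 152.43846202768614 grip [519.4  27.6]
dp [-0.025, 0.01, 0.725] ang [0.0, -0.0, -0.008]
dp [-0.0, -0.0, 0.295] ang [0.0, -0.0, 0.0]
```

step_arm(
  targets=[
    {"dp": [-0.025, 0.01, 0.725], "angular": [0, 0, -0.008], "fingers": 0},
    {"dp": [-0.025, 0.01, 0.725], "angular": [0, 0, -0.008], "fingers": 0},
    {"dp": [-0.025, 0.01, 0.725], "angular": [0, 0, -0.008], "fingers": 0},
    {"dp": [-0.025, 0.01, 0.725], "angular": [0, 0, -0.008], "fingers": 0},
    {"dp": [-0.025, 0.01, 0.8], "angular": [0, 0, -0.008], "fingers": 0},
    {"dp": [-0.025, 0.01, 0.88], "angular": [0, 0, -0.008], "fingers": 0},
    {"dp": [-0.025, 0.01, 0.96], "angular": [0, 0, -0.008], "fingers": 0},
    {"dp": [-0.025, 0.01, 1.0], "angular": [0, 0, -0.008], "fingers": 0},
  ],
)

```text
time: 6.8
tool_pos: [518.6, 27.7, 23.6]
tcp_rot: [-180.0, -0.1, 152.5]
ft_force: [-0.3, 0.3, 0.1]
finger_gap: 85.4
grip_force: 0.0
```

step_arm(
  newtons=100,
  targets=[
    {"dp": [0, 0, 0.02], "angular": [0, 0, 0], "fingers": 0},
    {"dp": [0, 0, 0.02], "angular": [0, 0, 0], "fingers": 1},
    {"dp": [0, 0, 0.02], "angular": [0, 0, 0], "fingers": 1},
    {"dp": [0, 0, 0.02], "angular": [0, 0, 0], "fingers": 1},
    {"dp": [0, 0, 0.02], "angular": [0, 0, 0], "fingers": 1},
    {"dp": [0, 0, 0.02], "angular": [0, 0, 0], "fingers": 1},
    {"dp": [0, 0, 0.02], "angular": [0, 0, 0], "fingers": 1},
    {"dp": [0, 0, 0.02], "angular": [0, 0, 0], "fingers": 1},
  ],
)

```text
time: 7.8
tool_pos: [519.6, 27.8, 21.3]
tcp_rot: [180.0, 0.0, 152.5]
ft_force: [-2.0, 1.5, 2.9]
finger_gap: 9.9
grip_force: 97.6
```

Run:
```python
from h import *
a=np.array([519.6,27.8,21.3])
R0=down(152.5);P=np.array([468,309,0])
g=P+97*np.array([np.cos(np.radians(182)),np.sin(np.radians(182)),0])+[0,0,140]
u=a+[0,0,120]
print(g)
plan([(u,R0),(u+(g-u)*.6,down(170)),(g,down(182))],(a,R0))
```

```text
[371.05908978 305.61474882 140.        ]
dp [0.0, 0.0, -0.6] ang [0.0, 0.0, 0.0]
dp [0.78, 0.534, 0.004] ang [0.0, 0.0, -0.097]
dp [0.39, 0.495, 0.003] ang [-0.0, 0.0, -0.067]
```

step_arm(
  targets=[
    {"dp": [0, 0, -0.02], "angular": [0, 0, 0], "fingers": 1},
    {"dp": [0, 0, -0.08], "angular": [0, 0, 0], "fingers": 1},
    {"dp": [0, 0, -0.18], "angular": [0, 0, 0], "fingers": 1},
    {"dp": [0, 0, -0.3], "angular": [0, 0, 0], "fingers": 1},
    {"dp": [0, 0, -0.42], "angular": [0, 0, 0], "fingers": 1},
    {"dp": [0, 0, -0.52], "angular": [0, 0, 0], "fingers": 1},
    {"dp": [0, 0, -0.6], "angular": [0, 0, 0], "fingers": 1},
    {"dp": [0, 0, -0.6], "angular": [0, 0, 0], "fingers": 1},
  ],
)

```text
time: 8.8
tool_pos: [520.5, 27.6, 142.8]
tcp_rot: [179.9, 0.2, 152.5]
ft_force: [-0.3, -0.0, -1.9]
finger_gap: 10.0
grip_force: 97.6
```

step_arm(
  targets=[
    {"dp": [0.05, 0.035, 0], "angular": [0, 0, -0.007], "fingers": 1},
    {"dp": [0.16, 0.11, 0], "angular": [0, 0, -0.02], "fingers": 1},
    {"dp": [0.28, 0.19, 0], "angular": [0, 0, -0.035], "fingers": 1},
    {"dp": [0.4, 0.274, 0], "angular": [0, 0, -0.05], "fingers": 1},
    {"dp": [0.52, 0.356, 0.002], "angular": [0, 0, -0.064], "fingers": 1},
    {"dp": [0.64, 0.438, 0.003], "angular": [0, 0, -0.08], "fingers": 1},
    {"dp": [0.74, 0.507, 0.004], "angular": [0, 0, -0.092], "fingers": 1},
    {"dp": [0.78, 0.534, 0.004], "angular": [0, 0, -0.097], "fingers": 1},
  ],
)

```text
time: 9.8
tool_pos: [428.6, 195.5, 139.1]
tcp_rot: [-180.0, -0.1, 170.1]
ft_force: [0.0, 0.1, -2.0]
finger_gap: 9.6
grip_force: 97.6
```

step_arm(
  targets=[
    {"dp": [0.03, 0.04, 0], "angular": [0, 0, -0.005], "fingers": 1},
    {"dp": [0.09, 0.115, 0], "angular": [0, 0, -0.015], "fingers": 1},
    {"dp": [0.16, 0.203, 0.001], "angular": [0, 0, -0.027], "fingers": 1},
    {"dp": [0.23, 0.292, 0.002], "angular": [0, 0, -0.04], "fingers": 1},
    {"dp": [0.3, 0.38, 0.002], "angular": [0, 0, -0.052], "fingers": 1},
    {"dp": [0.36, 0.457, 0.003], "angular": [0, 0, -0.062], "fingers": 1},
    {"dp": [0.39, 0.495, 0.003], "angular": [0, 0, -0.067], "fingers": 1},
    {"dp": [0.39, 0.495, 0.003], "angular": [0, 0, -0.067], "fingers": 1},
  ],
)

```text
time: 10.8
tool_pos: [370.8, 305.5, 139.5]
tcp_rot: [-180.0, -0.0, -178.0]
ft_force: [-0.2, -0.0, -1.8]
finger_gap: 9.8
grip_force: 97.6
```

Run:
```python
from h import *
np.set_printoptions(precision=1,suppress=True)
s=sense();print(s["tool_pos"],s["tcp_rot"],s["finger_gap"],s["ft_force"])
c=[]
ims=[]
for n in("scene","side","wrist"):
    p=camera_params(n);ims.append(snapshot(n))
    for l,z in(("scale_plate",36),("cup",119),("cup_grip",159)):
        for d in pinpoint(n,l)[:2]: print(n,l,np.array(d["at"]),round(d["conf"],2),ray(p,d["at"],z))
a,b,w=ims
row=[cv2.resize(a[120:300,260:480],None,fx=1.8,fy=1.8),cv2.resize(b[90:270,180:400],None,fx=1.8,fy=1.8)]
cv2.imwrite("pics/c2.png",np.hstack(row));cv2.imwrite("pics/w2.png",w)
```

```text
[370.8 305.5 139.5] [-180.   -0. -178.] 9.819324354750897 [-0.2 -0.  -1.8]
scene scale_plate [172.6 240.5] 0.74 [ 477.5 -355.7   36. ]
scene scale_plate [359.7 195.6] 0.55 [480.8 303.1  36. ]
scene cup [360.1 173. ] 0.88 [461.5 306.  119. ]
scene cup [187.9 243.1] 0.4 [ 599.  -319.4  119. ]
scene cup_grip [348.3 149.4] 0.82 [366.  305.4 159. ]
side cup [258.1 155.7] 0.9 [471.3 291.2 119. ]
side cup [306.8 321.7] 0.54 [ 413.3 -428.5  119. ]
side cup_grip [227.  147.4] 0.73 [371.7 292.4 159. ]
wrist cup_grip [286.1 286.1] 0.59 [372.4 306.5 159. ]
```

View pics/w2.png

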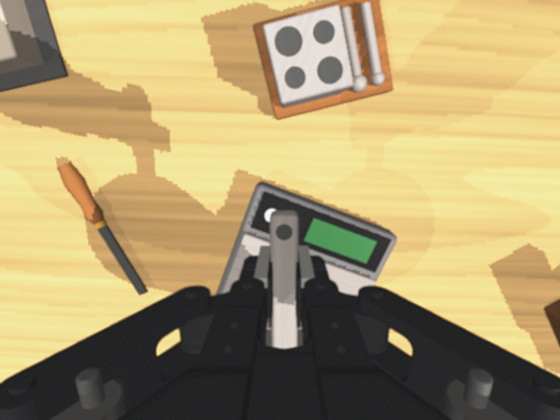

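The wrist view shows the cup held and the display edge of the scale, with corners at about (258,183) and (397,238). That gives the scale's yaw and centre.

Run:
```python
from h import *
np.set_printoptions(precision=1,suppress=True)
p=camera_params("wrist")
for z in(20,26,32):
    A=ray(p,(258,183),z)[:2];B=ray(p,(397,238),z)[:2];d=B-A;L=np.hypot(*d);n=np.array([-d[1],d[0]])/L
    if n@(np.array([468,309])-A)<0:n=-n
    print(z,A,B,"L",L,"yaw",np.degrees(np.arctan2(n[1],n[0])),"plate",(A+B)/2+105*n)
```

```text
20 [351.2 282.6] [397.4 409.9] L 135.40298966533734 yaw -19.94195813449243 plate [473.  310.5]
26 [350.1 283.1] [395.2 407.5] L 132.30452286530135 yaw -19.941958134492424 plate [471.4 309.5]
32 [349.  283.6] [393.1 405. ] L 129.20605606526527 yaw -19.941958134492435 plate [469.8 308.5]
```

View pics/c2.png

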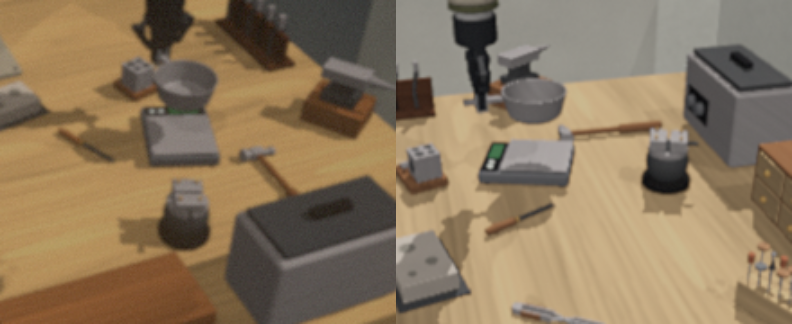

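step_arm(
  targets=[
    {"dp": [-0.023, 0.004, 0.03], "angular": [0, 0, 0], "fingers": 1},
    {"dp": [-0.023, 0.004, 0.1], "angular": [0, 0, 0], "fingers": 1},
    {"dp": [-0.023, 0.004, 0.18], "angular": [0, 0, 0], "fingers": 1},
    {"dp": [-0.023, 0.004, 0.26], "angular": [0, 0, 0], "fingers": 1},
    {"dp": [-0.023, 0.004, 0.33], "angular": [0, 0, 0], "fingers": 1},
    {"dp": [-0.023, 0.004, 0.37], "angular": [0, 0, 0], "fingers": 1},
    {"dp": [-0.023, 0.004, 0.395], "angular": [0, 0, 0], "fingers": 1},
    {"dp": [-0.023, 0.004, 0.4], "angular": [0, 0, 0], "fingers": 1},
  ],
)

```text
time: 12.4
tool_pos: [375.5, 306.5, 59.6]
tcp_rot: [180.0, 0.0, -178.0]
ft_force: [-0.3, -1.0, -1.7]
finger_gap: 10.2
grip_force: 97.7
```

step_arm(
  targets=[
    {"dp": [0, 0, 0.004], "angular": [0, 0, 0], "fingers": 1},
    {"dp": [0, 0, 0.008], "angular": [0, 0, 0], "fingers": 1},
    {"dp": [0, 0, 0.011], "angular": [0, 0, 0], "fingers": 1},
    {"dp": [0, 0, 0.013], "angular": [0, 0, 0], "fingers": 1},
    {"dp": [0, 0, 0.014], "angular": [0, 0, 0], "fingers": 1},
    {"dp": [0, 0, 0.014], "angular": [0, 0, 0], "fingers": 1},
    {"dp": [0, 0, 0.014], "angular": [0, 0, 0], "fingers": 1},
    {"dp": [0, 0, 0.014], "angular": [0, 0, 0], "fingers": 1},
  ],
)

```text
time: 13.4
tool_pos: [375.4, 306.7, 57.3]
tcp_rot: [180.0, 0.0, -178.0]
ft_force: [-4.1, -0.7, 4.7]
finger_gap: 9.9
grip_force: 98.5
```

step_arm(
  targets=[
    {"dp": [0, 0, 0], "angular": [0, 0, 0], "fingers": 0},
    {"dp": [0, 0, 0], "angular": [0, 0, 0], "fingers": 0},
    {"dp": [0, 0, 0], "angular": [0, 0, 0], "fingers": 0},
    {"dp": [0, 0, 0], "angular": [0, 0, 0], "fingers": 0},
    {"dp": [0, 0, 0], "angular": [0, 0, 0], "fingers": 0},
    {"dp": [0, 0, -0.1], "angular": [0, 0, 0], "fingers": 0},
    {"dp": [0, 0, -0.3], "angular": [0, 0, 0], "fingers": 0},
    {"dp": [0, 0, -0.6], "angular": [0, 0, 0], "fingers": 0},
  ],
)

```text
time: 14.4
tool_pos: [374.0, 305.5, 176.2]
tcp_rot: [-179.9, -0.2, -178.0]
ft_force: [1.2, -0.5, 0.7]
finger_gap: 85.5
grip_force: 0.0
```

step_arm(
  targets=[
    {"dp": [0, 0, -0.3], "angular": [0, 0, 0], "fingers": 0},
    {"dp": [0, 0, -0.6], "angular": [0, 0, 0], "fingers": 0},
    {"dp": [0, 0, -0.6], "angular": [0, 0, 0], "fingers": 0},
    {"dp": [0, 0, -0.6], "angular": [0, 0, 0], "fingers": 0},
    {"dp": [0, 0, -0.6], "angular": [0, 0, 0], "fingers": 0},
    {"dp": [0, 0, -0.6], "angular": [0, 0, 0], "fingers": 0},
    {"dp": [0, 0, -0.6], "angular": [0, 0, 0], "fingers": 0},
    {"dp": [0, 0, -0.6], "angular": [0, 0, 0], "fingers": 0},
  ],
)

```text
time: 15.4
tool_pos: [375.3, 306.4, 296.6]
tcp_rot: [-180.0, -0.0, -178.0]
ft_force: [0.3, -0.1, -0.2]
finger_gap: 85.2
grip_force: 0.0
```

Run:
```python
from h import *
from scipy.optimize import least_squares
np.set_printoptions(precision=1,suppress=True)
s=sense();print(s["tool_pos"],s["tcp_rot"],s["joint_pos"])
p=camera_params("wrist");im=snapshot("wrist")
M=masks_of("wrist","cup")[0]["pixels"].astype(np.uint8)
c=max(cv2.findContours(M,0,1)[0],key=cv2.contourArea)[:,0]
W=np.array([ray(p,q,86)[:2] for q in c]);k=W[:,0]>420
r=least_squares(lambda v:np.hypot(W[k,0]-v[0],W[k,1]-v[1])-v[2],[472,310,60],loss="soft_l1").x
print("rim",r)
for d in pinpoint("wrist","scale_plate")[:2]: print(d["at"],d["conf"],ray(p,d["at"],36))
cv2.drawContours(im,[c.reshape(-1,1,2)],-1,(0,255,0),1);cv2.imwrite("pics/w3.png",im)
```

```text
[375.3 306.4 296.6] [-180.   -0. -178.] [ 33.2 -11.6  97.2   0.   94.5 -58.9]
rim [473.2 310.1  59.6]
```

View pics/w3.png

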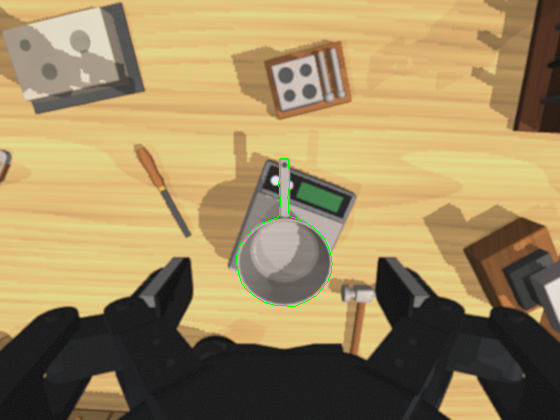

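The wrist view shows the cup standing on the plate, rim centre at (473,310) against a plate centre of about (472,310). I'm moving on to the tray.

Run:
```python
from h import *
s=sense();a=s["tool_pos"];g=np.array([520,-311,240])
plan([(a+(g-a)*f,down(182-154*f)) for f in(.26,.52,.78,1)])
```

```text
dp [-0.159, -0.809, 0.074] ang [-0.0, -0.0, 0.223]
dp [-0.644, -0.515, 0.074] ang [-0.0, -0.0, 0.222]
dp [-0.824, 0.018, 0.074] ang [-0.0, 0.0, 0.222]
dp [-0.525, 0.459, 0.062] ang [-0.0, 0.0, 0.189]
```

step_arm(
  targets=[
    {"dp": [-0.159, -0.809, 0.074], "angular": [0, 0, 0.223], "fingers": 0},
    {"dp": [-0.159, -0.809, 0.074], "angular": [0, 0, 0.223], "fingers": 0},
    {"dp": [-0.159, -0.809, 0.074], "angular": [0, 0, 0.223], "fingers": 0},
    {"dp": [-0.159, -0.809, 0.074], "angular": [0, 0, 0.223], "fingers": 0},
    {"dp": [-0.159, -0.809, 0.074], "angular": [0, 0, 0.223], "fingers": 0},
    {"dp": [-0.159, -0.809, 0.074], "angular": [0, 0, 0.223], "fingers": 0},
    {"dp": [-0.159, -0.809, 0.074], "angular": [0, 0, 0.223], "fingers": 0},
    {"dp": [-0.159, -0.809, 0.074], "angular": [0, 0, 0.223], "fingers": 0},
  ],
)

```text
time: 16.55
tool_pos: [412.8, 146.3, 282.1]
tcp_rot: [-180.0, -0.0, 142.0]
ft_force: [-0.0, -0.1, 0.5]
finger_gap: 85.4
grip_force: 0.0
```

step_arm(
  targets=[
    {"dp": [-0.644, -0.515, 0.074], "angular": [0, 0, 0.222], "fingers": 0},
    {"dp": [-0.644, -0.515, 0.074], "angular": [0, 0, 0.222], "fingers": 0},
    {"dp": [-0.644, -0.515, 0.074], "angular": [0, 0, 0.222], "fingers": 0},
    {"dp": [-0.644, -0.515, 0.074], "angular": [0, 0, 0.222], "fingers": 0},
    {"dp": [-0.644, -0.515, 0.074], "angular": [0, 0, 0.222], "fingers": 0},
    {"dp": [-0.644, -0.515, 0.074], "angular": [0, 0, 0.222], "fingers": 0},
    {"dp": [-0.644, -0.515, 0.074], "angular": [0, 0, 0.222], "fingers": 0},
    {"dp": [-0.644, -0.515, 0.074], "angular": [0, 0, 0.222], "fingers": 0},
  ],
)

```text
time: 17.55
tool_pos: [450.7, -14.2, 267.4]
tcp_rot: [180.0, 0.0, 102.0]
ft_force: [-0.6, 0.6, -0.0]
finger_gap: 85.0
grip_force: 0.0
```

step_arm(
  targets=[
    {"dp": [-0.824, 0.018, 0.074], "angular": [0, 0, 0.222], "fingers": 0},
    {"dp": [-0.824, 0.018, 0.074], "angular": [0, 0, 0.222], "fingers": 0},
    {"dp": [-0.824, 0.018, 0.074], "angular": [0, 0, 0.222], "fingers": 0},
    {"dp": [-0.824, 0.018, 0.074], "angular": [0, 0, 0.222], "fingers": 0},
    {"dp": [-0.824, 0.018, 0.074], "angular": [0, 0, 0.222], "fingers": 0},
    {"dp": [-0.824, 0.018, 0.074], "angular": [0, 0, 0.222], "fingers": 0},
    {"dp": [-0.824, 0.018, 0.074], "angular": [0, 0, 0.222], "fingers": 0},
    {"dp": [-0.824, 0.018, 0.074], "angular": [0, 0, 0.222], "fingers": 0},
  ],
)

```text
time: 18.55
tool_pos: [488.3, -174.7, 252.7]
tcp_rot: [180.0, -0.0, 62.1]
ft_force: [0.4, -0.5, 0.4]
finger_gap: 85.4
grip_force: 0.0
```

step_arm(
  targets=[
    {"dp": [-0.525, 0.459, 0.062], "angular": [0, 0, 0.189], "fingers": 0},
    {"dp": [-0.525, 0.459, 0.062], "angular": [0, 0, 0.189], "fingers": 0},
    {"dp": [-0.525, 0.459, 0.062], "angular": [0, 0, 0.189], "fingers": 0},
    {"dp": [-0.525, 0.459, 0.062], "angular": [0, 0, 0.189], "fingers": 0},
    {"dp": [-0.525, 0.459, 0.062], "angular": [0, 0, 0.189], "fingers": 0},
    {"dp": [-0.525, 0.459, 0.062], "angular": [0, 0, 0.189], "fingers": 0},
    {"dp": [-0.525, 0.459, 0.062], "angular": [0, 0, 0.189], "fingers": 0},
    {"dp": [-0.525, 0.459, 0.062], "angular": [0, 0, 0.189], "fingers": 0},
  ],
)

```text
time: 19.55
tool_pos: [520.0, -310.5, 240.4]
tcp_rot: [180.0, -0.0, 28.0]
ft_force: [0.2, 0.4, -0.0]
finger_gap: 85.9
grip_force: 0.0
```

Run:
```python
from h import *
np.set_printoptions(precision=1,suppress=True)
s=sense();print(s["tool_pos"],s["tcp_rot"],s["joint_pos"])
p=camera_params("wrist");im=snapshot("wrist");cv2.imwrite("pics/w4.png",im)
for l,z in(("tray_lip",10),("tray_grip",36),("mat",0),("bead_front1",20),("bead_front2",20),("bead_front3",20),("bead_rear2",20)):
    for d in pinpoint("wrist",l)[:3]: print(l,np.array(d["at"]),round(d["conf"],2),ray(p,d["at"],z))
for l in("tray","mat"):
    m=masks_of("wrist",l)[0];c=max(cv2.findContours(m["pixels"].astype(np.uint8),0,1)[0],key=cv2.contourArea)
    r=cv2.minAreaRect(np.array([ray(p,q,3)[:2] for q in c[:,0]],np.float32));print(l,m["conf"],r)
```

```text
[ 520.  -310.5  240.4] [180.  -0.  28.] [-35.7   8.1  83.6   0.   88.2  26.3]
tray_lip [264.7 251.9] 0.69 [ 427.3 -331.    10. ]
tray_lip [284.3 270.6] 0.64 [ 415.8 -366.2   10. ]
tray_lip [286.8 273.7] 0.6 [ 413.3 -371.3   10. ]
tray_grip [279.2 186.2] 0.69 [ 517.7 -305.2   36. ]
mat [276.2 208.4] 0.91 [ 484. -318.   -0.]
mat [285.8 271.9] 0.45 [ 410.7 -371.3    0. ]
bead_front1 [267.3 269.6] 0.73 [ 411.  -343.8   20. ]
bead_front1 [302.1 268.1] 0.68 [ 434.  -382.5   20. ]
bead_front1 [285.7 269.1] 0.64 [ 422.8 -364.5   20. ]
bead_front2 [267.3 269.6] 0.73 [ 411.  -343.8   20. ]
bead_front2 [302.1 268.1] 0.68 [ 434.  -382.5   20. ]
bead_front2 [285.7 269.1] 0.64 [ 422.8 -364.5   20. ]
bead_front3 [267.3 269.6] 0.73 [ 411.  -343.8   20. ]
bead_front3 [302.1 268.1] 0.68 [ 434.  -382.5   20. ]
bead_front3 [285.7 269.1] 0.64 [ 422.8 -364.5   20. ]
bead_rear2 [262.1 228.3] 0.58 [ 458.  -312.4   20. ]
bead_rear2 [280.8 233.3] 0.52 [ 463.1 -336.    20. ]
bead_rear2 [302.3 228.2] 0.49 [ 481.6 -356.5   20. ]
tray 0.58 ((477.4353942871094, -331.00482177734375), (177.57272338867188, 92.63020324707031), 30.23815155029297)
mat 0.74 ((489.19500732421875, -317.5362854003906), (209.72267150878906, 109.99059295654297), 30.282197952270508)
```

View pics/w4.png

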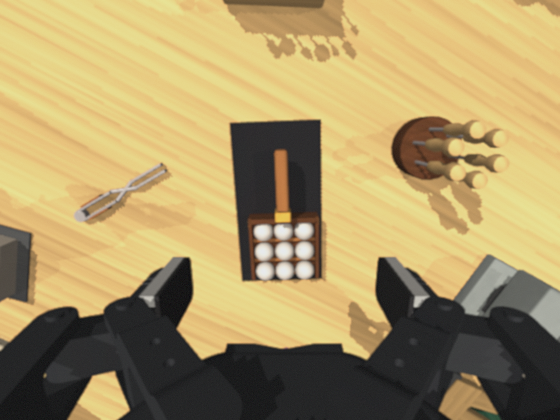

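The wrist view shows nine beads around (285,250), with the handle running from (283,215) to (281,150). The mat fit gives 209.7 x 110 mm, which matches. Next I'm fitting the tray pose from all nine beads and the handle.

Run:
```python
from h import *
from scipy.optimize import least_squares
np.set_printoptions(precision=1,suppress=True)
p=camera_params("wrist");im=snapshot("wrist")
g=cv2.cvtColor(im,cv2.COLOR_BGR2GRAY)[215:285,245:325];h=cv2.cvtColor(im,cv2.COLOR_BGR2HSV)[215:285,245:325]
m=((h[...,1]<60)&(h[...,2]>110)).astype(np.uint8)
m=cv2.resize(m*255,None,fx=4,fy=4,interpolation=cv2.INTER_LINEAR)
C=cv2.HoughCircles(cv2.GaussianBlur(m,(9,9),2),cv2.HOUGH_GRADIENT,1,55,param1=100,param2=12,minRadius=28,maxRadius=48)[0]
px=C[:,:2]/4+[245,215];print(len(px),px[px[:,1].argsort()])
W=np.array([ray(p,q,20)[:2] for q in px])
mod=np.array([(x,y) for x in(-85,-58,-31) for y in(-26,0,26)],float)
from scipy.spatial import cKDTree
def T(v,M,s=1):
    c,d=np.cos(v[2]),np.sin(v[2]);return v[:2]+M@np.array([[c,d],[-d,c]])
for sp in(24.5,25.5,26.5,27.5):
    M=mod*[1,sp/26]
    f=lambda v:cKDTree(T(v,M)).query(W)[0]
    r=least_squares(f,[491,-321,np.radians(30.6)],loss="soft_l1");v=r.x
    print(sp,r.cost,v[:2],np.degrees(v[2]),"grip",T(v,np.array([[30,0.]])))
hs=h=cv2.cvtColor(im,cv2.COLOR_BGR2HSV)[152:208,262:302]
mm=(hs[...,2]>70)&(hs[...,1]>80);ys,xs=np.nonzero(mm)
H=np.array([ray(p,(xs[ys==k].mean()+262,k+152),47)[:2] for k in range(2,54,3) if (ys==k).sum()])
vx,vy,x0,y0=cv2.fitLine(H.astype(np.float32),2,0,.01,.01).ravel();print("handle yaw",np.degrees(np.arctan2(vy,vx)),(x0,y0),H[0],H[-1])
```

```text
9 [[283.4 230.9]
 [304.6 231.1]
 [263.1 231.4]
 [283.4 250.1]
 [304.1 250.6]
 [263.9 250.9]
 [304.4 269.6]
 [284.4 270.1]
 [264.9 270.9]]
24.5 13.614133084442818 [ 491.8 -320.8] 31.72535673909093 grip [[ 517.3 -305. ]]
25.5 14.982879404108061 [ 491.3 -320.9] 31.750293684986747 grip [[ 516.9 -305.1]]
26.5 15.871426407307174 [ 491.3 -320.9] 31.617993437523193 grip [[ 516.8 -305.2]]
27.5 17.725855732636564 [ 491.3 -320.9] 31.4119488238543 grip [[ 516.9 -305.3]]
handle yaw 29.757893 (np.float32(526.66205), np.float32(-302.96268)) [ 551.  -289.1] [ 501.6 -317.1]
```

Run:
```python
from h import *
g=np.array([517.7,-306.5,0])
plan([(g+[0,0,60],down(30.7)),(g+[0,0,17],down(30.7))])
```

```text
dp [0.001, -0.025, 0.9] ang [-0.0, -0.0, -0.015]
dp [-0.0, 0.0, 0.215] ang [-0.0, -0.0, -0.0]
```

step_arm(
  targets=[
    {"dp": [0.001, -0.025, 0.9], "angular": [0, 0, -0.015], "fingers": 0},
    {"dp": [0.001, -0.025, 0.9], "angular": [0, 0, -0.015], "fingers": 0},
    {"dp": [0.001, -0.025, 0.9], "angular": [0, 0, -0.015], "fingers": 0},
    {"dp": [0.001, -0.025, 0.9], "angular": [0, 0, -0.015], "fingers": 0},
    {"dp": [0.001, -0.025, 0.9], "angular": [0, 0, -0.015], "fingers": 0},
    {"dp": [0.001, -0.025, 0.95], "angular": [0, 0, -0.015], "fingers": 0},
    {"dp": [0.001, -0.025, 1.0], "angular": [0, 0, -0.015], "fingers": 0},
    {"dp": [0.001, -0.025, 1.0], "angular": [0, 0, -0.015], "fingers": 0},
  ],
)

```text
time: 21.1
tool_pos: [517.3, -306.2, 39.5]
tcp_rot: [-179.9, 0.0, 30.6]
ft_force: [-0.1, -0.6, -0.0]
finger_gap: 85.2
grip_force: 0.0
```

step_arm(
  newtons=30,
  targets=[
    {"dp": [0, 0, 0.06], "angular": [0, 0, 0], "fingers": 0},
    {"dp": [0, 0, 0.115], "angular": [0, 0, 0], "fingers": 0},
    {"dp": [0, 0, 0.115], "angular": [0, 0, 0], "fingers": 0.5},
    {"dp": [0, 0, 0.115], "angular": [0, 0, 0], "fingers": 0.65},
    {"dp": [0, 0, 0.115], "angular": [0, 0, 0], "fingers": 0.72},
    {"dp": [0, 0, 0.115], "angular": [0, 0, 0], "fingers": 0.75},
    {"dp": [0, 0, 0.115], "angular": [0, 0, 0], "fingers": 0.77},
    {"dp": [0, 0, 0.115], "angular": [0, 0, 0], "fingers": 0.77},
  ],
)

```text
time: 22.1
tool_pos: [517.8, -306.5, 17.2]
tcp_rot: [180.0, -0.0, 30.6]
ft_force: [0.5, 0.3, 0.1]
finger_gap: 19.9
grip_force: 0.0
```

Run:
```python
from h import *
s=sense();print(s["tool_pos"],s["finger_gap"],s["grip_force"])
im=snapshot("wrist");cv2.imwrite("pics/w5.png",im)
```

```text
[ 517.80605648 -306.49548277   17.2183605 ] 19.941307821241324 0.0
```

View pics/w5.png

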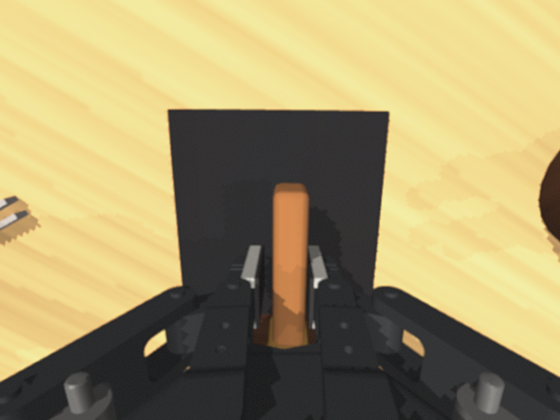

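The handle, centred near column 290, sits between the pads at 253 and 320 and is aligned with them. I'm closing the gripper.

step_arm(
  newtons=120,
  targets=[
    {"dp": [0, 0, 0], "angular": [0, 0, 0], "fingers": 0.79},
    {"dp": [0, 0, 0], "angular": [0, 0, 0], "fingers": 0.81},
    {"dp": [0, 0, 0], "angular": [0, 0, 0], "fingers": 0.83},
    {"dp": [0, 0, 0], "angular": [0, 0, 0], "fingers": 0.85},
    {"dp": [0, 0, 0], "angular": [0, 0, 0], "fingers": 0.9},
    {"dp": [0, 0, 0], "angular": [0, 0, 0], "fingers": 1},
    {"dp": [0, 0, 0], "angular": [0, 0, 0], "fingers": 1},
    {"dp": [0, 0, 0], "angular": [0, 0, 0], "fingers": 1},
  ],
)

```text
time: 23.15
tool_pos: [518.0, -306.6, 17.4]
tcp_rot: [180.0, -0.0, 30.6]
ft_force: [-0.2, -1.0, 4.5]
finger_gap: 12.0
grip_force: 117.0
```

step_arm(
  targets=[
    {"dp": [0, 0, -0.01], "angular": [0, 0, 0], "fingers": 1},
    {"dp": [0, 0, -0.03], "angular": [0, 0, 0], "fingers": 1},
    {"dp": [0, 0, -0.07], "angular": [0, 0, 0], "fingers": 1},
    {"dp": [0, 0, -0.12], "angular": [0, 0, 0], "fingers": 1},
    {"dp": [0, 0, -0.18], "angular": [0, 0, 0], "fingers": 1},
    {"dp": [0, 0, -0.23], "angular": [0, 0, 0], "fingers": 1},
    {"dp": [0, 0, -0.26], "angular": [0, 0, 0], "fingers": 1},
    {"dp": [0, 0, -0.27], "angular": [0, 0, 0], "fingers": 1},
  ],
)

```text
time: 24.15
tool_pos: [518.0, -306.6, 71.7]
tcp_rot: [180.0, -0.0, 30.6]
ft_force: [0.2, 0.5, -3.0]
finger_gap: 12.3
grip_force: 117.2
```

Run:
```python
from h import *
np.set_printoptions(precision=1,suppress=True)
s=sense();S=camera_params("scene");D=camera_params("side");snapshot("scene");snapshot("side")
e=s["tool_pos"]+[0,0,18.6]
print("exp grip",e,"exp lip",s["tool_pos"]+np.r_[-125*np.cos(np.radians(30.6)),-125*np.sin(np.radians(30.6)),-7.4])
for l in("tray_lip","tray_grip"):
    for a in pinpoint("scene",l)[:2]:
        for b in pinpoint("side",l)[:2]: print(l,np.array(a["at"]),np.array(b["at"]),tri(S,a["at"],D,b["at"]))
for n,q in(("stand",(448,185)),("box",(390,290)),("box2",(425,302)),("boxback",(490,265))): print(n,ray(S,q,0))
def tcp(lip,yaw,th):
    Rt=Ro.from_euler("z",yaw,degrees=True)*Ro.from_euler("y",-th,degrees=True)
    return lip-Rt.apply([-125,0,-7.4]),Rt*Ro.from_euler("x",180,degrees=True)
y=33;u=np.array([np.cos(np.radians(y)),np.sin(np.radians(y)),0])
lip=np.array([473.2,310.1,0])+20*u
for th,z in((0,185),(0,120),(0,104),(45,104)): print(th,z,tcp(lip+[0,0,z],y,th)[0])
g,_=tcp(lip+[0,0,185],y,0)
a=s["tool_pos"];u=a+[0,0,60]
plan([(u+(g-u)*.22+[0,0,10],down(30.6)),(u+(g-u)*.5+[0,0,10],down(30.6)),(u+(g-u)*.78,down(33)),(g,down(33))])
```

```text
exp grip [ 518.  -306.6   90.3] exp lip [ 410.4 -370.3   64.3]
tray_lip [131.7 213.7] [297.6 315.6] [ 403.4 -445.3  134.8]
tray_lip [131.7 213.7] [328.6 304.8] [ 449.5 -448.5  161.3]
tray_lip [163.7 220.4] [297.6 315.6] [ 414.6 -368.    72.4]
tray_lip [163.7 220.4] [328.6 304.8] [ 467.5 -376.   106.5]
tray_grip [158. 192.] [180.7 351.1] [ 184.  -360.2   23.8]
tray_grip [158. 192.] [257.4 172.5] [ 426.8 -341.   298.8]
tray_grip [188.1 247.5] [180.7 351.1] [ 210.3 -263.7 -192.6]
tray_grip [188.1 247.5] [257.4 172.5] [ 542.9 -298.9  247.1]
stand [500.2 667.1   0. ]
box [872.7 198.9  -0. ]
box2 [946.3 267.9   0. ]
boxback [894.1 534.7  -0. ]
0 185 [594.8 389.1 192.4]
0 120 [594.8 389.1 127.4]
0 104 [594.8 389.1 111.4]
45 104 [559.7 366.3 197.6]
dp [0.464, -0.613, -0.422] ang [-0.0, 0.0, 0.0]
dp [0.589, -0.783, -0.084] ang [-0.0, 0.0, 0.0]
dp [0.589, -0.783, -0.035] ang [-0.0, 0.0, -0.013]
dp [0.487, -0.596, -0.066] ang [-0.0, 0.0, -0.0]
```

The measured lip, (415,-368,72), is close to the expected (410,-370,64), so the tray isn't sagging. I'm carrying it over with gentle ramps.

step_arm(
  targets=[
    {"dp": [0.01, -0.013, -0.04], "angular": [0, 0, 0], "fingers": 1},
    {"dp": [0.035, -0.046, -0.1], "angular": [0, 0, 0], "fingers": 1},
    {"dp": [0.075, -0.1, -0.17], "angular": [0, 0, 0], "fingers": 1},
    {"dp": [0.13, -0.172, -0.25], "angular": [0, 0, 0], "fingers": 1},
    {"dp": [0.2, -0.265, -0.32], "angular": [0, 0, 0], "fingers": 1},
    {"dp": [0.28, -0.37, -0.37], "angular": [0, 0, 0], "fingers": 1},
    {"dp": [0.37, -0.49, -0.4], "angular": [0, 0, 0], "fingers": 1},
    {"dp": [0.464, -0.613, -0.422], "angular": [0, 0, 0], "fingers": 1},
  ],
)

```text
time: 25.55
tool_pos: [535.4, -151.4, 156.8]
tcp_rot: [180.0, -0.1, 30.7]
ft_force: [0.8, -0.1, -3.2]
finger_gap: 12.2
grip_force: 117.4
```

step_arm(
  targets=[
    {"dp": [0.085, -0.113, -0.01], "angular": [0, 0, 0], "fingers": 1},
    {"dp": [0.16, -0.212, -0.02], "angular": [0, 0, 0], "fingers": 1},
    {"dp": [0.232, -0.308, -0.03], "angular": [0, 0, 0], "fingers": 1},
    {"dp": [0.304, -0.403, -0.04], "angular": [0, 0, 0], "fingers": 1},
    {"dp": [0.375, -0.498, -0.05], "angular": [0, 0, 0], "fingers": 1},
    {"dp": [0.446, -0.593, -0.062], "angular": [0, 0, 0], "fingers": 1},
    {"dp": [0.518, -0.688, -0.074], "angular": [0, 0, 0], "fingers": 1},
    {"dp": [0.589, -0.783, -0.084], "angular": [0, 0, 0], "fingers": 1},
  ],
)

```text
time: 26.55
tool_pos: [556.3, 43.3, 173.3]
tcp_rot: [180.0, -0.0, 30.7]
ft_force: [0.2, -1.1, -3.2]
finger_gap: 12.1
grip_force: 117.4
```

step_arm(
  targets=[
    {"dp": [0.074, -0.098, -0.007], "angular": [0, 0, -0.001], "fingers": 1},
    {"dp": [0.147, -0.196, -0.014], "angular": [0, 0, -0.003], "fingers": 1},
    {"dp": [0.22, -0.294, -0.02], "angular": [0, 0, -0.005], "fingers": 1},
    {"dp": [0.294, -0.392, -0.025], "angular": [0, 0, -0.007], "fingers": 1},
    {"dp": [0.368, -0.49, -0.03], "angular": [0, 0, -0.009], "fingers": 1},
    {"dp": [0.442, -0.588, -0.033], "angular": [0, 0, -0.011], "fingers": 1},
    {"dp": [0.516, -0.686, -0.035], "angular": [0, 0, -0.012], "fingers": 1},
    {"dp": [0.589, -0.783, -0.035], "angular": [0, 0, -0.013], "fingers": 1},
  ],
)

```text
time: 27.55
tool_pos: [577.6, 238.0, 180.1]
tcp_rot: [180.0, -0.0, 33.0]
ft_force: [0.1, -0.1, -2.9]
finger_gap: 12.0
grip_force: 117.4
```

step_arm(
  targets=[
    {"dp": [0.08, -0.098, -0.01], "angular": [0, 0, 0], "fingers": 1},
    {"dp": [0.16, -0.196, -0.02], "angular": [0, 0, 0], "fingers": 1},
    {"dp": [0.24, -0.293, -0.032], "angular": [0, 0, 0], "fingers": 1},
    {"dp": [0.312, -0.382, -0.042], "angular": [0, 0, 0], "fingers": 1},
    {"dp": [0.375, -0.459, -0.05], "angular": [0, 0, 0], "fingers": 1},
    {"dp": [0.427, -0.522, -0.057], "angular": [0, 0, 0], "fingers": 1},
    {"dp": [0.465, -0.57, -0.062], "angular": [0, 0, 0], "fingers": 1},
    {"dp": [0.487, -0.596, -0.066], "angular": [0, 0, 0], "fingers": 1},
  ],
)

```text
time: 28.55
tool_pos: [594.8, 389.6, 192.5]
tcp_rot: [180.0, 0.0, 33.0]
ft_force: [0.1, -0.4, -3.4]
finger_gap: 12.1
grip_force: 117.3
```

```bash
cat >> h.py <<'E'
def tcp(lip,yaw,th):
    Rt=Ro.from_euler("z",yaw,degrees=True)*Ro.from_euler("y",-th,degrees=True)
    return lip-Rt.apply([-125,0,-7.4]),Rt*Ro.from_euler("x",180,degrees=True)
CUP=np.array([473.2,310.1,0])
def lipat(z,off,y=33): return CUP+[off*np.cos(np.radians(y)),off*np.sin(np.radians(y)),z]
def lipnow():
    s=sense();R=Ro.from_euler("xyz",s["tcp_rot"],degrees=True)
    return s["tool_pos"]+R.apply([-125,0,7.4])
E
python3 - <<'E'
from h import *
np.set_printoptions(precision=1,suppress=True)
s=sense();print(s["tool_pos"],s["tcp_rot"],s["joint_pos"]);print("lip exp",lipnow(),"want",lipat(185,20))
S=camera_params("scene");D=camera_params("side");im=snapshot("scene");im2=snapshot("side")
cv2.imwrite("pics/p1.png",np.hstack([cv2.resize(im[80:260,260:480],None,fx=1.8,fy=1.8),cv2.resize(im2[60:240,180:400],None,fx=1.8,fy=1.8)]))
for l in("tray_lip","tray_grip"):
    A=pinpoint("scene",l)[:3];B=pinpoint("side",l)[:3]
    for a in A:
        for b in B:
            X=tri(S,a["at"],D,b["at"])
            if X[1]>200: print(l,np.array(a["at"]),np.array(b["at"]),X)
print([x["at"] for x in pinpoint("scene","bead_front1")],[x["at"] for x in pinpoint("side","bead_front1")])
a=s["tool_pos"]
plan([tcp(lipat(108,20),33,0),tcp(lipat(108,20),33,24)])
E
```

```text
[594.8 389.6 192.5] [180.   0.  33.] [29.1 25.7 67.5 -0.  86.7 86.1]
lip exp [490.  321.5 185.1] want [490. 321. 185.]
tray_lip [372.7 162.5] [233.2 394.3] [ -5572.6   9141.5 -12213.9]
tray_lip [372.7 162.5] [260.6 131.1] [492.9 331.1 182.1]
tray_grip [404.7 164.8] [182.9 351.1] [ -792.7  1984.3 -2068.3]
tray_grip [404.7 164.8] [285.  113.8] [589.5 386.3 216.9]
tray_grip [404.7 164.8] [248.8 211.1] [421.9 540.2 -90.6]
[[370.3, 162.5], [377.2, 167.7], [375.6, 158.6], [372.0, 158.3]] [[263.2, 128.0], [267.8, 130.8], [259.0, 126.9]]
dp [0.001, -0.004, 0.386] ang [0.0, 0.0, -0.0]
dp [-0.069, 0.0, -0.251] ang [0.0, 0.133, -0.0]
```

View pics/p1.png

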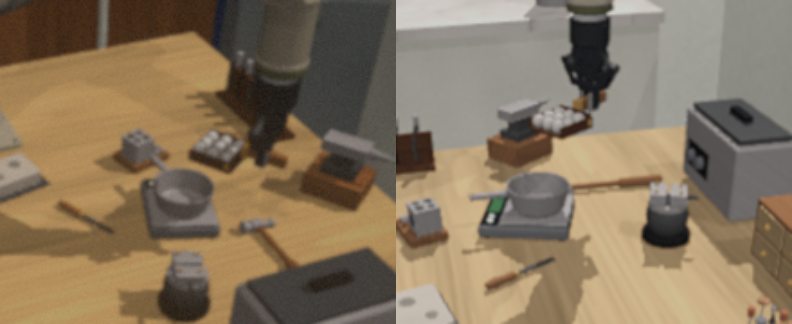

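The tray is level above the cup with all nine beads in place. I'm computing the rows for lowering it and tilting about the lip.

```bash
cat >> h.py <<'E'
def tiltrows(t0,angs,z,off=20):
    p0,R0=tcp(lipat(z,off),33,t0)
    for t in angs:
        p,R=tcp(lipat(z,off),33,t);dp,an=move(p,R,p0,R0);print(t,"dp",dp.round(3).tolist(),"ang",an.round(3).tolist())
E
python3 - <<'E'
from h import *
tiltrows(0,[2,5,9,13,17,20.5,23,24],106)
tiltrows(24,[25,26,27,28,29,30,31,32],106)
tiltrows(32,[33,34,35,36,37,38,39,40],106)
tiltrows(40,[41,42,43,44,45,46,46,46],106)
E
```

```text
2 dp [-0.002, 0.0, -0.022] ang [0.0, 0.011, 0.0]
5 dp [-0.006, -0.0, -0.054] ang [0.0, 0.028, -0.0]
9 dp [-0.013, -0.0, -0.097] ang [-0.0, 0.05, -0.0]
13 dp [-0.024, -0.0, -0.14] ang [0.0, 0.072, 0.0]
17 dp [-0.038, -0.0, -0.181] ang [0.0, 0.094, 0.0]
20.5 dp [-0.053, 0.0, -0.217] ang [0.0, 0.114, -0.0]
23 dp [-0.064, 0.0, -0.241] ang [0.0, 0.128, 0.0]
24 dp [-0.069, -0.0, -0.251] ang [0.0, 0.133, 0.0]
25 dp [-0.001, 0.0, -0.011] ang [0.0, 0.006, -0.0]
26 dp [-0.002, 0.0, -0.022] ang [0.0, 0.011, -0.0]
27 dp [-0.003, -0.0, -0.033] ang [-0.0, 0.017, 0.0]
28 dp [-0.004, 0.0, -0.044] ang [-0.0, 0.022, 0.0]
29 dp [-0.006, 0.0, -0.054] ang [0.0, 0.028, 0.0]
30 dp [-0.007, 0.0, -0.065] ang [0.0, 0.033, 0.0]
31 dp [-0.009, 0.0, -0.076] ang [0.0, 0.039, -0.0]
32 dp [-0.011, 0.0, -0.087] ang [0.0, 0.044, -0.0]
33 dp [-0.001, 0.0, -0.011] ang [0.0, 0.006, 0.0]
34 dp [-0.002, -0.0, -0.022] ang [0.0, 0.011, 0.0]
35 dp [-0.003, -0.0, -0.033] ang [0.0, 0.017, -0.0]
36 dp [-0.004, 0.0, -0.044] ang [0.0, 0.022, -0.0]
37 dp [-0.006, 0.0, -0.054] ang [-0.0, 0.028, 0.0]
38 dp [-0.007, 0.0, -0.065] ang [0.0, 0.033, 0.0]
39 dp [-0.009, 0.0, -0.076] ang [0.0, 0.039, 0.0]
40 dp [-0.011, -0.0, -0.087] ang [0.0, 0.044, 0.0]
41 dp [-0.001, 0.0, -0.011] ang [-0.0, 0.006, 0.0]
42 dp [-0.002, 0.0, -0.022] ang [-0.0, 0.011, 0.0]
43 dp [-0.003, 0.0, -0.033] ang [0.0, 0.017, 0.0]
44 dp [-0.004, 0.0, -0.044] ang [0.0, 0.022, 0.0]
45 dp [-0.006, 0.0, -0.054] ang [-0.0, 0.028, 0.0]
46 dp [-0.007, 0.0, -0.065] ang [0.0, 0.033, 0.0]
46 dp [-0.007, 0.0, -0.065] ang [0.0, 0.033, 0.0]
46 dp [-0.007, 0.0, -0.065] ang [0.0, 0.033, 0.0]
```

step_arm(
  targets=[
    {"dp": [0.001, -0.002, 0.02], "angular": [0, 0, 0], "fingers": 1},
    {"dp": [0.001, -0.003, 0.07], "angular": [0, 0, 0], "fingers": 1},
    {"dp": [0.001, -0.003, 0.14], "angular": [0, 0, 0], "fingers": 1},
    {"dp": [0.001, -0.003, 0.22], "angular": [0, 0, 0], "fingers": 1},
    {"dp": [0.001, -0.003, 0.295], "angular": [0, 0, 0], "fingers": 1},
    {"dp": [0.001, -0.003, 0.35], "angular": [0, 0, 0], "fingers": 1},
    {"dp": [0.001, -0.003, 0.385], "angular": [0, 0, 0], "fingers": 1},
    {"dp": [0.001, -0.003, 0.395], "angular": [0, 0, 0], "fingers": 1},
  ],
)

```text
time: 29.95
tool_pos: [594.7, 389.4, 113.0]
tcp_rot: [-180.0, 0.0, 33.0]
ft_force: [-0.9, 0.5, -3.9]
finger_gap: 12.2
grip_force: 117.4
```

step_arm(
  targets=[
    {"dp": [-0.002, 0, -0.022], "angular": [0, 0.011, 0], "fingers": 1},
    {"dp": [-0.006, 0, -0.054], "angular": [0, 0.028, 0], "fingers": 1},
    {"dp": [-0.013, 0, -0.097], "angular": [0, 0.05, 0], "fingers": 1},
    {"dp": [-0.024, 0, -0.14], "angular": [0, 0.072, 0], "fingers": 1},
    {"dp": [-0.038, 0, -0.181], "angular": [0, 0.094, 0], "fingers": 1},
    {"dp": [-0.053, 0, -0.217], "angular": [0, 0.114, 0], "fingers": 1},
    {"dp": [-0.064, 0, -0.241], "angular": [0, 0.128, 0], "fingers": 1},
    {"dp": [-0.069, 0, -0.251], "angular": [0, 0.133, 0], "fingers": 1},
  ],
)

```text
time: 30.95
tool_pos: [583.1, 381.9, 164.7]
tcp_rot: [180.0, -24.0, 33.0]
ft_force: [-1.0, -0.9, -2.8]
finger_gap: 12.4
grip_force: 117.4
```

Run:
```python
from h import *
np.set_printoptions(precision=1,suppress=True)
s=sense();print(s["tool_pos"],s["tcp_rot"],s["joint_pos"],s["ft_force"]);print("lip",lipnow(),"want",lipat(106,20))
S=camera_params("scene");D=camera_params("side");snapshot("scene");snapshot("side")
A=pinpoint("scene","tray_lip")[:3];B=pinpoint("side","tray_lip")[:3]
for a in A:
    for b in B:
        X=tri(S,a["at"],D,b["at"])
        if X[1]>200 and abs(X[2])<300: print(X,a["at"],b["at"])
print(proj(S,lipnow()),proj(D,lipnow()))
```

```text
[583.1 381.9 164.7] [180. -24.  33.] [ 27.9   3.4 100.    2.6  52.6  83.8] [-1.  -0.9 -2.8]
lip [489.8 321.4 107.1] want [490. 321. 106.]
[505.2 317.4 122.8] [369.2, 178.7] [266.2, 150.1]
[520.9 407.4  90. ] [394.1, 181.7] [266.2, 150.1]
[[367.7 179.5]] [[261.9 155. ]]
```

step_arm(
  targets=[
    {"dp": [-0.001, 0, -0.011], "angular": [0, 0.006, 0], "fingers": 1},
    {"dp": [-0.002, 0, -0.022], "angular": [0, 0.011, 0], "fingers": 1},
    {"dp": [-0.003, 0, -0.033], "angular": [0, 0.017, 0], "fingers": 1},
    {"dp": [-0.004, 0, -0.044], "angular": [0, 0.022, 0], "fingers": 1},
    {"dp": [-0.006, 0, -0.054], "angular": [0, 0.028, 0], "fingers": 1},
    {"dp": [-0.007, 0, -0.065], "angular": [0, 0.033, 0], "fingers": 1},
    {"dp": [-0.009, 0, -0.076], "angular": [0, 0.039, 0], "fingers": 1},
    {"dp": [-0.011, 0, -0.087], "angular": [0, 0.044, 0], "fingers": 1},
  ],
)

```text
time: 32.15
tool_pos: [575.5, 377.0, 178.8]
tcp_rot: [-180.0, -31.9, 33.0]
ft_force: [-0.0, 0.7, -3.3]
finger_gap: 12.3
grip_force: 117.5
```

step_arm(
  targets=[
    {"dp": [-0.001, 0, -0.011], "angular": [0, 0.006, 0], "fingers": 1},
    {"dp": [-0.002, 0, -0.022], "angular": [0, 0.011, 0], "fingers": 1},
    {"dp": [-0.003, 0, -0.033], "angular": [0, 0.017, 0], "fingers": 1},
    {"dp": [-0.004, 0, -0.044], "angular": [0, 0.022, 0], "fingers": 1},
    {"dp": [-0.006, 0, -0.054], "angular": [0, 0.028, 0], "fingers": 1},
    {"dp": [-0.007, 0, -0.065], "angular": [0, 0.033, 0], "fingers": 1},
    {"dp": [-0.009, 0, -0.076], "angular": [0, 0.039, 0], "fingers": 1},
    {"dp": [-0.011, 0, -0.087], "angular": [0, 0.044, 0], "fingers": 1},
  ],
)

```text
time: 33.15
tool_pos: [566.2, 370.9, 192.3]
tcp_rot: [-180.0, -39.8, 33.0]
ft_force: [0.1, 0.0, -3.2]
finger_gap: 11.8
grip_force: 117.6
```

step_arm(
  targets=[
    {"dp": [-0.001, 0, -0.011], "angular": [0, 0.006, 0], "fingers": 1},
    {"dp": [-0.002, 0, -0.022], "angular": [0, 0.011, 0], "fingers": 1},
    {"dp": [-0.003, 0, -0.033], "angular": [0, 0.017, 0], "fingers": 1},
    {"dp": [-0.004, 0, -0.044], "angular": [0, 0.022, 0], "fingers": 1},
    {"dp": [-0.006, 0, -0.054], "angular": [0, 0.028, 0], "fingers": 1},
    {"dp": [-0.007, 0, -0.065], "angular": [0, 0.033, 0], "fingers": 1},
    {"dp": [-0.007, 0, -0.065], "angular": [0, 0.033, 0], "fingers": 1},
    {"dp": [-0.007, 0, -0.065], "angular": [0, 0.033, 0], "fingers": 1},
  ],
)

```text
time: 34.15
tool_pos: [558.6, 365.9, 201.6]
tcp_rot: [180.0, -45.7, 33.0]
ft_force: [-0.1, 0.9, -2.9]
finger_gap: 11.9
grip_force: 117.6
```

Run:
```python
from h import *
np.set_printoptions(precision=1,suppress=True)
s=sense();print(s["tool_pos"],s["tcp_rot"],s["ft_force"]);print("lip",lipnow())
im=snapshot("scene");im2=snapshot("side");w=snapshot("wrist")
r=[cv2.resize(x,(264,264),interpolation=cv2.INTER_CUBIC) for x in(im[130:240,310:420],im2[90:200,210:320])]
cv2.imwrite("pics/p2.png",np.hstack(r+[cv2.resize(w,(264*4//3,264))[:,:264]]))
for c in("scene","side"):
    print(c,[(np.round(x["at"]),round(x["conf"],2)) for x in pinpoint(c,"bead_front1")])
tiltrows(46,[45,43,40,36,31,26,21,17],106)
tiltrows(17,[13,9,6,3.5,1.5,0,0,0],106)
```

```text
[558.6 365.9 201.6] [180.  -45.7  33. ] [-0.1  0.9 -2.9]
lip [489.8 321.3 106.9]
scene [(array([356., 186.]), 0.53), (array([351., 185.]), 0.36)]
side []
45 dp [0.001, 0.0, 0.011] ang [0.0, -0.006, -0.0]
43 dp [0.001, 0.0, 0.033] ang [-0.0, -0.017, -0.0]
40 dp [0.0, -0.0, 0.066] ang [0.0, -0.033, -0.0]
36 dp [-0.003, 0.0, 0.109] ang [0.0, -0.056, -0.0]
31 dp [-0.012, 0.0, 0.163] ang [0.0, -0.083, -0.0]
26 dp [-0.025, -0.0, 0.216] ang [0.0, -0.111, -0.0]
21 dp [-0.043, 0.0, 0.268] ang [0.0, -0.139, -0.0]
17 dp [-0.06, -0.0, 0.308] ang [0.0, -0.161, -0.0]
13 dp [0.001, -0.0, 0.044] ang [0.0, -0.022, 0.0]
9 dp [-0.001, -0.0, 0.087] ang [0.0, -0.044, -0.0]
6 dp [-0.004, -0.0, 0.12] ang [-0.0, -0.061, -0.0]
3.5 dp [-0.009, 0.0, 0.147] ang [0.0, -0.075, -0.0]
1.5 dp [-0.013, -0.0, 0.168] ang [0.0, -0.086, -0.0]
0 dp [-0.016, 0.0, 0.184] ang [0.0, -0.094, -0.0]
0 dp [-0.016, 0.0, 0.184] ang [0.0, -0.094, -0.0]
0 dp [-0.016, 0.0, 0.184] ang [0.0, -0.094, -0.0]
```

View pics/p2.png

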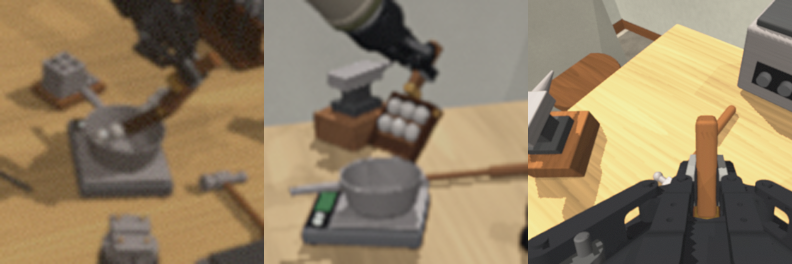

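The crops show the front row gone from the tray, six beads still in it, and white beads inside the cup, so I'm tilting back.

step_arm(
  targets=[
    {"dp": [0.001, 0, 0.011], "angular": [0, -0.006, 0], "fingers": 1},
    {"dp": [0.001, 0, 0.033], "angular": [0, -0.017, 0], "fingers": 1},
    {"dp": [0, 0, 0.066], "angular": [0, -0.033, 0], "fingers": 1},
    {"dp": [-0.003, 0, 0.109], "angular": [0, -0.056, 0], "fingers": 1},
    {"dp": [-0.012, 0, 0.163], "angular": [0, -0.083, 0], "fingers": 1},
    {"dp": [-0.025, 0, 0.216], "angular": [0, -0.111, 0], "fingers": 1},
    {"dp": [-0.043, 0, 0.268], "angular": [0, -0.139, 0], "fingers": 1},
    {"dp": [-0.06, 0, 0.308], "angular": [0, -0.161, 0], "fingers": 1},
  ],
)

```text
time: 35.4
tool_pos: [589.3, 385.8, 149.9]
tcp_rot: [180.0, -16.6, 33.0]
ft_force: [-1.1, 0.7, -2.8]
finger_gap: 12.1
grip_force: 117.5
```

step_arm(
  targets=[
    {"dp": [0.001, 0, 0.044], "angular": [0, -0.022, 0], "fingers": 1},
    {"dp": [-0.001, 0, 0.087], "angular": [0, -0.044, 0], "fingers": 1},
    {"dp": [-0.004, 0, 0.12], "angular": [0, -0.061, 0], "fingers": 1},
    {"dp": [-0.009, 0, 0.147], "angular": [0, -0.075, 0], "fingers": 1},
    {"dp": [-0.013, 0, 0.168], "angular": [0, -0.086, 0], "fingers": 1},
    {"dp": [-0.016, 0, 0.184], "angular": [0, -0.094, 0], "fingers": 1},
    {"dp": [-0.016, 0, 0.184], "angular": [0, -0.094, 0], "fingers": 1},
    {"dp": [-0.016, 0, 0.184], "angular": [0, -0.094, 0], "fingers": 1},
  ],
)

```text
time: 36.4
tool_pos: [594.9, 389.5, 113.8]
tcp_rot: [180.0, 0.1, 33.0]
ft_force: [-0.6, 0.4, -3.6]
finger_gap: 12.2
grip_force: 117.5
```

Run:
```python
from h import *
np.set_printoptions(precision=1,suppress=True)
s=sense();a=s["tool_pos"];print(a,s["tcp_rot"],lipnow())
# tray origin at mat centre (489.2,-317.5), yaw 30.3 ; TCP at tray x 30
y=np.radians(30.3);g=np.array([489.2+30*np.cos(y),-317.5+30*np.sin(y),60]);print(g)
u=a+[0,0,75];v=g+[0,0,110]
plan([(u,down(33)),(u+(v-u)*.22,down(33)),(u+(v-u)*.5,down(33)),(u+(v-u)*.78,down(30.3)),(v,down(30.3)),(g+[0,0,-20],down(30.3))])
```

```text
[594.9 389.5 113.8] [180.    0.1  33. ] [490.  321.5 106.7]
[ 515.1 -302.4   60. ]
dp [-0.001, 0.0, -0.375] ang [0.0, 0.001, -0.0]
dp [-0.488, 0.591, 0.02] ang [0.0, -0.0, -0.0]
dp [-0.621, 0.751, 0.026] ang [0.0, -0.0, -0.0]
dp [-0.621, 0.752, 0.026] ang [0.0, -0.0, 0.015]
dp [-0.46, 0.613, 0.021] ang [0.0, -0.0, -0.0]
dp [-0.0, 0.0, 0.65] ang [0.0, -0.0, -0.0]
```

step_arm(
  targets=[
    {"dp": [0, 0, -0.02], "angular": [0, 0, 0], "fingers": 1},
    {"dp": [0, 0, -0.07], "angular": [0, 0, 0], "fingers": 1},
    {"dp": [0, 0, -0.14], "angular": [0, 0, 0], "fingers": 1},
    {"dp": [0, 0, -0.21], "angular": [0, 0, 0], "fingers": 1},
    {"dp": [0, 0, -0.28], "angular": [0, 0, 0], "fingers": 1},
    {"dp": [0, 0, -0.335], "angular": [0, 0, 0], "fingers": 1},
    {"dp": [0, 0, -0.365], "angular": [0, 0, 0], "fingers": 1},
    {"dp": [0, 0, -0.375], "angular": [0, 0, 0], "fingers": 1},
  ],
)

```text
time: 37.4
tool_pos: [595.0, 389.6, 189.0]
tcp_rot: [180.0, 0.2, 33.0]
ft_force: [0.5, -0.4, -3.6]
finger_gap: 12.2
grip_force: 117.5
```

step_arm(
  targets=[
    {"dp": [-0.01, 0.012, 0], "angular": [0, 0, 0], "fingers": 1},
    {"dp": [-0.036, 0.044, 0.001], "angular": [0, 0, 0], "fingers": 1},
    {"dp": [-0.078, 0.095, 0.003], "angular": [0, 0, 0], "fingers": 1},
    {"dp": [-0.136, 0.165, 0.005], "angular": [0, 0, 0], "fingers": 1},
    {"dp": [-0.208, 0.252, 0.008], "angular": [0, 0, 0], "fingers": 1},
    {"dp": [-0.292, 0.354, 0.012], "angular": [0, 0, 0], "fingers": 1},
    {"dp": [-0.386, 0.468, 0.016], "angular": [0, 0, 0], "fingers": 1},
    {"dp": [-0.488, 0.591, 0.02], "angular": [0, 0, 0], "fingers": 1},
  ],
)

```text
time: 38.4
tool_pos: [577.0, 235.6, 184.8]
tcp_rot: [180.0, 0.2, 33.0]
ft_force: [-0.2, 0.1, -2.4]
finger_gap: 12.5
grip_force: 117.4
```

step_arm(
  targets=[
    {"dp": [-0.095, 0.115, 0.003], "angular": [0, 0, 0], "fingers": 1},
    {"dp": [-0.178, 0.215, 0.006], "angular": [0, 0, 0], "fingers": 1},
    {"dp": [-0.254, 0.307, 0.01], "angular": [0, 0, 0], "fingers": 1},
    {"dp": [-0.328, 0.397, 0.013], "angular": [0, 0, 0], "fingers": 1},
    {"dp": [-0.401, 0.485, 0.016], "angular": [0, 0, 0], "fingers": 1},
    {"dp": [-0.474, 0.573, 0.02], "angular": [0, 0, 0], "fingers": 1},
    {"dp": [-0.547, 0.662, 0.023], "angular": [0, 0, 0], "fingers": 1},
    {"dp": [-0.621, 0.751, 0.026], "angular": [0, 0, 0], "fingers": 1},
  ],
)

```text
time: 39.4
tool_pos: [554.3, 42.2, 180.0]
tcp_rot: [180.0, 0.2, 33.0]
ft_force: [0.6, -0.3, -3.3]
finger_gap: 12.2
grip_force: 117.5
```

step_arm(
  targets=[
    {"dp": [-0.078, 0.094, 0.003], "angular": [0, 0, 0.001], "fingers": 1},
    {"dp": [-0.155, 0.188, 0.006], "angular": [0, 0, 0.003], "fingers": 1},
    {"dp": [-0.233, 0.282, 0.01], "angular": [0, 0, 0.005], "fingers": 1},
    {"dp": [-0.311, 0.376, 0.013], "angular": [0, 0, 0.007], "fingers": 1},
    {"dp": [-0.388, 0.47, 0.016], "angular": [0, 0, 0.009], "fingers": 1},
    {"dp": [-0.466, 0.564, 0.02], "angular": [0, 0, 0.011], "fingers": 1},
    {"dp": [-0.544, 0.658, 0.023], "angular": [0, 0, 0.013], "fingers": 1},
    {"dp": [-0.621, 0.752, 0.026], "angular": [0, 0, 0.015], "fingers": 1},
  ],
)

```text
time: 40.4
tool_pos: [531.7, -151.3, 175.2]
tcp_rot: [180.0, 0.2, 30.2]
ft_force: [-0.0, -0.2, -2.6]
finger_gap: 12.2
grip_force: 117.5
```

step_arm(
  targets=[
    {"dp": [-0.074, 0.098, 0.003], "angular": [0, 0, 0], "fingers": 1},
    {"dp": [-0.148, 0.197, 0.007], "angular": [0, 0, 0], "fingers": 1},
    {"dp": [-0.222, 0.296, 0.01], "angular": [0, 0, 0], "fingers": 1},
    {"dp": [-0.291, 0.388, 0.013], "angular": [0, 0, 0], "fingers": 1},
    {"dp": [-0.351, 0.468, 0.016], "angular": [0, 0, 0], "fingers": 1},
    {"dp": [-0.401, 0.534, 0.018], "angular": [0, 0, 0], "fingers": 1},
    {"dp": [-0.438, 0.584, 0.02], "angular": [0, 0, 0], "fingers": 1},
    {"dp": [-0.46, 0.613, 0.021], "angular": [0, 0, 0], "fingers": 1},
  ],
)

```text
time: 41.4
tool_pos: [515.0, -302.9, 171.3]
tcp_rot: [-180.0, 0.2, 30.3]
ft_force: [-0.4, -0.6, -3.5]
finger_gap: 12.1
grip_force: 117.4
```

step_arm(
  targets=[
    {"dp": [0, 0, 0.03], "angular": [0, 0, 0], "fingers": 1},
    {"dp": [0, 0, 0.1], "angular": [0, 0, 0], "fingers": 1},
    {"dp": [0, 0, 0.2], "angular": [0, 0, 0], "fingers": 1},
    {"dp": [0, 0, 0.32], "angular": [0, 0, 0], "fingers": 1},
    {"dp": [0, 0, 0.44], "angular": [0, 0, 0], "fingers": 1},
    {"dp": [0, 0, 0.54], "angular": [0, 0, 0], "fingers": 1},
    {"dp": [0, 0, 0.62], "angular": [0, 0, 0], "fingers": 1},
    {"dp": [0, 0, 0.65], "angular": [0, 0, 0], "fingers": 1},
  ],
)

```text
time: 42.4
tool_pos: [514.1, -302.0, 39.9]
tcp_rot: [-179.9, 0.2, 30.3]
ft_force: [-0.7, -0.3, -2.1]
finger_gap: 12.2
grip_force: 117.5
```

step_arm(
  targets=[
    {"dp": [0, 0, 0.025], "angular": [0, 0, 0], "fingers": 1},
    {"dp": [0, 0, 0.05], "angular": [0, 0, 0], "fingers": 1},
    {"dp": [0, 0, 0.07], "angular": [0, 0, 0], "fingers": 1},
    {"dp": [0, 0, 0.085], "angular": [0, 0, 0], "fingers": 1},
    {"dp": [0, 0, 0.095], "angular": [0, 0, 0], "fingers": 1},
    {"dp": [0, 0, 0.102], "angular": [0, 0, 0], "fingers": 1},
    {"dp": [0, 0, 0.107], "angular": [0, 0, 0], "fingers": 1},
    {"dp": [0, 0, 0.107], "angular": [0, 0, 0], "fingers": 1},
  ],
)

```text
time: 43.4
tool_pos: [514.6, -302.6, 20.0]
tcp_rot: [180.0, 0.2, 30.3]
ft_force: [-0.3, 0.3, -3.6]
finger_gap: 12.3
grip_force: 117.5
```

step_arm(
  targets=[
    {"dp": [0, 0, 0.003], "angular": [0, 0, 0], "fingers": 1},
    {"dp": [0, 0, 0.006], "angular": [0, 0, 0], "fingers": 1},
    {"dp": [0, 0, 0.009], "angular": [0, 0, 0], "fingers": 1},
    {"dp": [0, 0, 0.011], "angular": [0, 0, 0], "fingers": 1},
    {"dp": [0, 0, 0.013], "angular": [0, 0, 0], "fingers": 1},
    {"dp": [0, 0, 0.013], "angular": [0, 0, 0], "fingers": 1},
    {"dp": [0, 0, 0.013], "angular": [0, 0, 0], "fingers": 1},
    {"dp": [0, 0, 0.013], "angular": [0, 0, 0], "fingers": 1},
  ],
)

```text
time: 44.4
tool_pos: [514.7, -302.7, 17.5]
tcp_rot: [180.0, 0.2, 30.3]
ft_force: [0.2, 0.2, -2.0]
finger_gap: 12.1
grip_force: 117.6
```

step_arm(
  newtons=20,
  targets=[
    {"dp": [0, 0, 0.002], "angular": [0, 0, 0], "fingers": 1},
    {"dp": [0, 0, 0.004], "angular": [0, 0, 0], "fingers": 1},
    {"dp": [0, 0, 0.004], "angular": [0, 0, 0], "fingers": 1},
    {"dp": [0, 0, 0.004], "angular": [0, 0, 0], "fingers": 1},
    {"dp": [0, 0, 0.004], "angular": [0, 0, 0], "fingers": 0.8},
    {"dp": [0, 0, 0.004], "angular": [0, 0, 0], "fingers": 0.5},
    {"dp": [0, 0, 0.004], "angular": [0, 0, 0], "fingers": 0},
    {"dp": [0, 0, 0.004], "angular": [0, 0, 0], "fingers": 0},
  ],
)

```text
time: 45.4
tool_pos: [514.6, -302.7, 16.6]
tcp_rot: [180.0, 0.2, 30.3]
ft_force: [-0.6, -0.3, -0.1]
finger_gap: 70.9
grip_force: 0.0
```

step_arm(
  targets=[
    {"dp": [0, 0, 0], "angular": [0, 0, 0], "fingers": 0},
    {"dp": [0, 0, 0], "angular": [0, 0, 0], "fingers": 0},
    {"dp": [0, 0, -0.05], "angular": [0, 0, 0], "fingers": 0},
    {"dp": [0, 0, -0.2], "angular": [0, 0, 0], "fingers": 0},
    {"dp": [0, 0, -0.5], "angular": [0, 0, 0], "fingers": 0},
    {"dp": [0, 0, -0.8], "angular": [0, 0, 0], "fingers": 0},
    {"dp": [0, 0, -1], "angular": [0, 0, 0], "fingers": 0},
    {"dp": [0, 0, -1], "angular": [0, 0, 0], "fingers": 0},
  ],
)

```text
time: 46.4
tool_pos: [517.5, -303.8, 223.0]
tcp_rot: [179.5, -0.1, 30.3]
ft_force: [-0.1, -0.6, 0.4]
finger_gap: 85.3
grip_force: 0.0
```

Run:
```python
from h import *
np.set_printoptions(precision=1,suppress=True)
s=sense();print(s["time"],s["tool_pos"],s["finger_gap"])
p=camera_params("wrist");im=snapshot("wrist")
for l,z in(("tray_lip",10),("tray_grip",36),("mat",0)):
    for d in pinpoint("wrist",l)[:2]: print(l,np.array(d["at"]),round(d["conf"],2),ray(p,d["at"],z))
b=[d for d in pinpoint("wrist","bead_middle2") if d["conf"]>.2];print(len(b),np.array([ray(p,d["at"],20) for d in b]))
b=[d for d in pinpoint("wrist","bead_rear2") if d["conf"]>.2];print(len(b))
m=masks_of("wrist","mat")[0];c=max(cv2.findContours(m["pixels"].astype(np.uint8),0,1)[0],key=cv2.contourArea)
print(cv2.minAreaRect(np.array([ray(p,q,3)[:2] for q in c[:,0]],np.float32)))
S=snapshot("scene")
h=cv2.resize(S[130:240,310:420],(420,420),interpolation=cv2.INTER_CUBIC)
cv2.imwrite("pics/final.png",np.hstack([im[120:400,160:400].repeat(1,0) if 0 else cv2.resize(im[100:310,190:380],(380,420)),h]))
```

```text
46.4 [ 517.5 -303.8  223. ] 85.32708303678339
tray_lip [283.  280.2] 0.94 [ 411.5 -366.    10. ]
tray_lip [280.3 207.8] 0.57 [ 492.5 -315.    10. ]
tray_grip [278.8 190.4] 0.85 [ 514.5 -300.4   36. ]
tray_grip [285.4 255. ] 0.64 [ 452.5 -345.1   36. ]
mat [279.8 211.4] 0.6 [ 485.9 -318.1    0. ]
3 [[ 457.  -370.4   20. ]
 [ 434.2 -327.4   20. ]
 [ 445.6 -349.1   20. ]]
3
((489.3495178222656, -317.74176025390625), (210.55007934570312, 112.0772705078125), 30.053993225097656)
```

View pics/final.png

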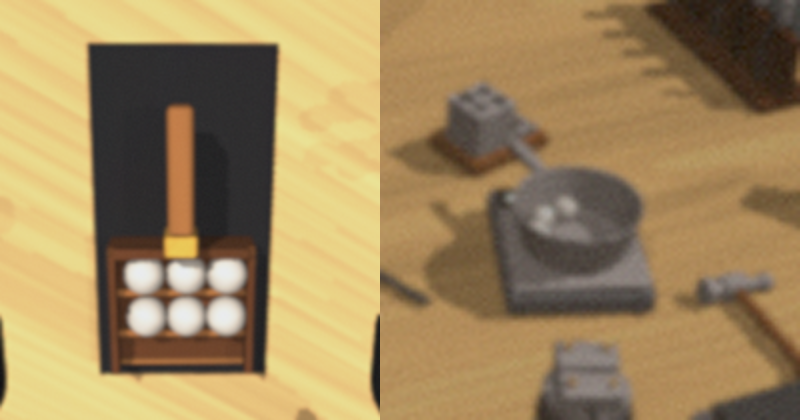

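The tray lies flat in the middle of the mat with six beads still in it. The cup stands on the plate with white beads inside, and no stray beads show. Handing in.

```bash
python3 -c "
from bench import *
print(hand_in())"
```

```text
the job is handed in; nothing more can be done
None
```

The job is handed in: the cup stands in the middle of the scale plate, the front row is tipped into it, and the tray is back flat on its mat with the other six beads; I saw two beads in the cup but not clearly the third, and no stray beads.

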